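# Load the ring-core carrier and lock its keeper bar

## Task

Load the ferrite ring cores that lie on the bench into the steel carrier: undo its wing nut until the hooked end of the keeper bar is free, swing the bar well clear, and thread every core down the stepped post until each lies flat, fully home on its own step. Then swing the bar back fully over the post with its hook round the stud, do the wing nut up tight again, and leave the other things on the bench where they are.

Things in the scene. Friction and masses are not known exactly. Their poses are not given: they have to be found in the camera images.
- post_seat (a point): Foot of the stepped post, on its axis, on top of the base plate (10 mm above the bench). z up; +y along the carrier to the bar's pivot, -y to the wing nut. Base plate, fixed: 94 mm (x), from -219 to +153 mm (y). Four steps, each 12.5 mm high, 42, 34, 26, 18 mm in diameter from the bottom, top edges chamfered; post top 50 mm above this point. Nothing but the bar comes within 70 mm of the post.
- core_68: Dark grey ferrite ring core, 68 mm outside, 44 mm bore, 12 mm thick, lying flat on the bench; grip it across the outside. Origin at the centre of its underside, z up. Fits the 42 mm step of the post: fully home, its origin lies 0 mm above post_seat, whether the other cores are there or not. A larger core cannot pass a smaller one already on the post. May be absent.
- core_60: Dark grey ferrite ring core, 60 mm outside, 36 mm bore, 12 mm thick, lying flat on the bench; grip it across the outside. Origin at the centre of its underside, z up. Fits the 34 mm step of the post: fully home, its origin lies 12.5 mm above post_seat, whether the other cores are there or not. A larger core cannot pass a smaller one already on the post. May be absent.
- core_52: Dark grey ferrite ring core, 52 mm outside, 28 mm bore, 12 mm thick, lying flat on the bench; grip it across the outside. Origin at the centre of its underside, z up. Fits the 26 mm step of the post: fully home, its origin lies 25 mm above post_seat, whether the other cores are there or not. A larger core cannot pass a smaller one already on the post. May be absent.
- core_44: Dark grey ferrite ring core, 44 mm outside, 20 mm bore, 12 mm thick, lying flat on the bench; grip it across the outside. Origin at the centre of its underside, z up. Fits the 18 mm step of the post: fully home, its origin lies 37.5 mm above post_seat, whether the other cores are there or not. A larger core cannot pass a smaller one already on the post. May be absent.
- wing_nut (a joint): Turn of the wing nut in rad: 0 = tight, growing counter-clockwise seen from above (undoing), stop at 6.0. Rises 8 mm a turn (1.27 mm per rad), stays put, takes 0.1 N m. Its collar sits behind the raised rim of the bar's hook: the bar passes out or in only when the nut is undone by more than 2.8 rad (3.5 is ample), and the nut goes down tight only with the bar within 0.02 rad of closed.
- wing_grip (a point): Middle of the nut's two wings, on the stud's axis, 100 mm from the post on the carrier's -y side, 94 mm above the bench when tight; turns with the nut: x along the wings, z up. Wings 56 mm over their round ends, 12 mm thick, 13 mm up and down from here; a hub 20 mm wide begins 9 mm below this point. Can be pinched across the thickness or over the two ends.
- end_pillar_top (a point): Top of the carrier's fixed stacking pillar, 22 mm thick and 196 mm above the bench, 88 mm beyond the wing nut on the carrier's -y side. A wide gripper body turned towards it strikes it: turn the nut in arcs with the closing line within about 50 degrees of the carrier's x axis, gripping by thickness and over the ends in turn.
- keeper_bar (a joint): Angle of the keeper bar in rad: 0 = closed, over the post with its hook round the stud; grows as it swings away from the robot (counter-clockwise seen from above, towards the carrier's +x) up to 1.6. Stays where it is left; takes about 1 N at the knob. Fully closed it meets a stop.
- bar_knob (a point): Middle of the black upright grip knob on the keeper bar (22 mm across, 26 mm high, 13 mm above and below this point), 120 mm from the bar's pivot; with the bar closed it stands over the post, 95 mm above the bench. The bar is 22 mm wide, its underside 64 mm and its top 74 mm above the bench.
- bar_pivot (a point): Pivot of the keeper bar, 120 mm from the post on the carrier's +y side, at the bar's underside; the upright pivot pillar, 19 mm thick above the bar, reaches to 196 mm above the bench.
- solder_spool: Small reel of solder wire, 68 mm, stands by; leave it alone.
- flux_tin: Round flux tin, 64 mm, stands by; leave it alone.
- screwdriver: Screwdriver, 160 mm, lies by; leave it alone.
- module_box: Small black carton, 75 mm, stands by; leave it alone.
- cell: Block battery, 52 mm, lies by; leave it alone.

How it is judged:
On the way, in this order (a step that is already met when the one before it is completed fails the run):
1. the wing nut is undone far enough to free the bar (value of joint wing_nut above 2.5 rad), for 0.1 s.
2. the keeper bar is swung well clear of the post (value of joint keeper_bar above 0.5 rad), for 0.1 s.
3. every core is home on its step, the bar still open (horizontal distance between each of core_68, core_60, core_52, core_44 and post_seat below 0.0035 m and z of core_68 in the frame of post_seat between -0.0025 and 0.0025 m and angle between each of core_68, core_60, core_52, core_44's own z axis and vertical below 0.1 rad and z of core_60 in the frame of post_seat between 0.01 and 0.015 m and z of core_52 in the frame of post_seat between 0.0225 and 0.0275 m and z of core_44 in the frame of post_seat between 0.035 and 0.04 m and value of joint keeper_bar above 0.4 rad), for 0.2 s.
4. the bar is back over the post, its hook round the stud (value of joint keeper_bar below 0.05 rad), for 0.1 s.
At the end, for the whole second after the job is handed in: Every core present lies flat on its own step of the post (within 3.5 mm of the axis and 2.5 mm of its seat height), the keeper bar is closed (joint below 0.05 rad) and the wing nut is tight (joint below 0.25 rad) (horizontal distance between each of core_68, core_60, core_52, core_44 and post_seat below 0.0035 m and z of core_68 in the frame of post_seat between -0.0025 and 0.0025 m and angle between each of core_68, core_60, core_52, core_44's own z axis and vertical below 0.1 rad and z of core_60 in the frame of post_seat between 0.01 and 0.015 m and z of core_52 in the frame of post_seat between 0.0225 and 0.0275 m and z of core_44 in the frame of post_seat between 0.035 and 0.04 m and value of joint keeper_bar below 0.05 rad and value of joint wing_nut below 0.25 rad); the robot touches nothing.
It fails at once if one of the other things on the bench is pushed more than 3 cm away (distance of any of solder_spool, flux_tin, screwdriver, module_box, cell from where it was at the start of the episode above 0.03 m).
Of core_68, core_60, core_52, core_44 only 2 to 4 are there at a start; the rules pass over those that are not, and their reading is None.
At some moment in a run one of core_68, core_60, core_52, core_44 may be knocked a few centimetres aside while the robot is not near it.
Once in a run the grip may slacken for a moment while it holds something.
It also fails if it takes over 210 s, if anything falls off the work surface, if the arm or the gripper's body presses on something with over 40 N, if the wrist force passes 120 N, or if a joint passes its speed limit or range.

## Robot

A 6-joint arm with a two-finger parallel gripper is mounted at the origin on a cart in front of the work surface, level with it; the furniture and walls round the work are solid. World frame = base frame: x ahead of the robot, y to its left, z up, the work surface at z = 0. Lengths are in m, angles in rad, forces in N, time in s.
With the tool pointing down it reaches from about 0.35 to 0.775 m from the base axis. Payload 5.5 kg.
Tool frame: the origin (TCP) lies between the finger pads; the fingertips stand 22 mm ahead of it and the grasp point (between the pads) lies 3 mm ahead of it; z points along the fingers, y is the line along which they close (so a half turn about z gives the same grasp; the last joint's range is limited). The gripper opens to 85 mm and grips with 20 to 120 N. Pads are 22 mm wide; open, the fingers measure 114 mm over their backs; the gripper's body (76 mm by 85 mm) begins 54 mm behind the grasp point. The pads swing forward as they close: fully open they stand 13 mm farther back than shut.
Start: joints at [1.195, 0.313, 0.046, 1.304, 0, 1.431], TCP at [0.134, 0.559, 0.253] pointing down, gripper open.
Joint ranges: [-2.76, 2.76], [-0.86, 1.69], [-1.03, 1.26], [-2.2, 2.34], [-1.47, 1.5], [-3.14, 3.14]. Speed limits (rad/s): [2.57, 2.57, 3.14, 3.14, 3.14, 3.14].

## Interface

Orientations are given as a unit quaternion [w, x, y, z].
In Python, from workcell import env gives the robot as it stands.
- The arm moves only by the shell command python3 nudge.py 'ROWS' [OPENING] [FORCE]. ROWS is a JSON list of rows, 1 to 8 of them, each written [[dx, dy, dz], [rx, ry, rz]]: dx, dy, dz in units of 50 mm, then a rotation vector rx, ry, rz in units of 0.25 rad; each row is the pose to reach, as a shift and turn from the pose commanded when the command began, along the tool's axes at that moment; what a row does not reach only later rows make up. A row lasts 1/8 s, in which the tool goes at most 0.0625 m and 0.188 rad, less where a joint would pass 70% of its speed; a pose out of reach is approached as far as the arm can. OPENING is the finger opening in m, set as the command begins (- or left out keeps the last). The fingers move at their own pace and stop on an object; FORCE is the grip in N (left out, the last holds). Time passes only in rows, so rows that do not move let the fingers close. It prints the time, the measured TCP pose, the force, the opening and the grip force at its end. Input that does not fit is refused with a message, and nothing moves.
- env.get_state(): the state, without advancing time (a new reading comes with each control period).
- env.read_camera(name): name is "scene" or "top"; returns a dict with "image" (384x512x3 uint8, red, green, blue), "K" (3x3 intrinsics, pixels), "R" (3x3) and "t" (3): a world point X has camera coordinates R X + t. Camera axes: x right, y down, z forward; pixel columns grow to the right and rows downward; lengths in m; the calibration is good to about 2 mm. A picture is of the moment at which its call begins. There is no depth.
- env.hand_in(): hands the job in; it is judged then, once.
The state is a dict: "clock": time; "joint_pos": joint angles; "qvel": joint speeds; "tau": joint torques, N m; "tcp_pos": TCP position; "orientation": TCP orientation; "wrist_force": force on the tool from outside, world axes, zero at the start; "ft_torque": the same for the moment, N m; "finger_gap": finger opening in m; "grip_force": force on a finger pad.
Only numpy, scipy, OpenCV 4.12 (cv2) and the standard library are available. Lean on these libraries where they do the work, as an engineer would, in place of code of your own. Each camera call takes 0.05 s, during which the arm holds its last target. There are 200 camera calls.

## Working session

There is one attempt and no reset: what is moved stays moved. The work goes in short steps, Python scripts to look and compute and a shell command to move; the robot and the scene stay as the last step left them, time stands still between calls to the robot, and variables do not carry over. Pictures are saved under pics/ and viewed, at most 15 in all, crops included, and the job is handed in when it is done.

```bash
ls; mkdir -p pics; python3 - <<'E'
from workcell import env
import cv2,numpy as np
s=env.get_state();print(s)
for n in("scene","top"):
    c=env.read_camera(n);cv2.imwrite(f"pics/{n}0.png",c["image"][:,:,::-1]);np.savez(f"pics/{n}0.npz",**c)
    print(n,c["K"].tolist(),c["R"].tolist(),c["t"].tolist())
E
```

```text
nudge.py
pics
workcell.py
{'clock': 0.0, 'joint_pos': array([ 1.19540835e+00,  3.13991206e-01,  4.49802466e-02,  1.30359744e+00,
       -4.83963818e-06,  1.43118805e+00]), 'qvel': array([-0.00079492, -0.00192322, -0.00094449, -0.00034371, -0.00149573,
       -0.00111873]), 'tau': array([ 1.94687163e-03, -4.80621350e+01,  2.98537052e+01,  1.89912989e-02,
       -2.13070161e-04,  5.17108532e-06]), 'tcp_pos': array([0.13416199, 0.55864596, 0.25241458]), 'orientation': array([-2.28392676e-04,  1.17616919e-01,  9.93058628e-01, -8.76779619e-04]), 'wrist_force': array([-0.33217149,  0.72126292, -0.10780789]), 'ft_torque': array([-0.02565299,  0.00963053,  0.00826792]), 'grip_force': 0.0, 'finger_gap': 0.08557045988374867}
scene [[465.44793972942375, 0.0, 253.54085647267644], [0.0, 465.44793972942375, 191.60803704994166], [0.0, 0.0, 1.0]] [[0.8363678459163639, -0.5481654983933456, 0.0018473463119278656], [-0.39372063672904317, -0.60306038203031, -0.6937594942335084], [0.3814090802942399, 0.5795107954099142, -0.7202043817365117]] [-0.37365322800838374, 0.34468254126208814, 1.5313269115883394]
top [[362.91853296361364, 0.0, 263.89700170680584], [0.0, 362.91853296361364, 186.80916881468727], [0.0, 0.0, 1.0]] [[0.006962400619957026, -0.9994602058556366, 0.03210641506950762], [-0.9858993487528475, -0.012229129623991357, -0.1668919486294985], [0.16719449484453358, -0.030491725101212317, -0.9854523101571346]] [0.06160133053131817, 0.5345245662132673, 1.1795787562960107]
```
View pics/scene0.png

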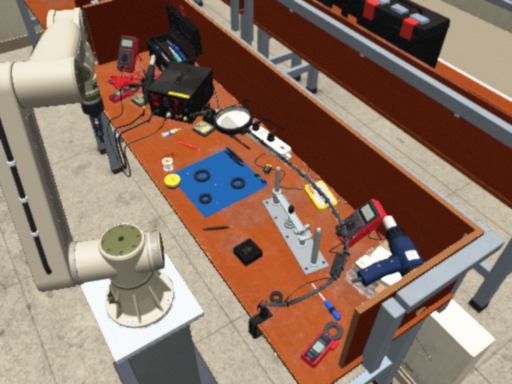

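View pics/top0.png

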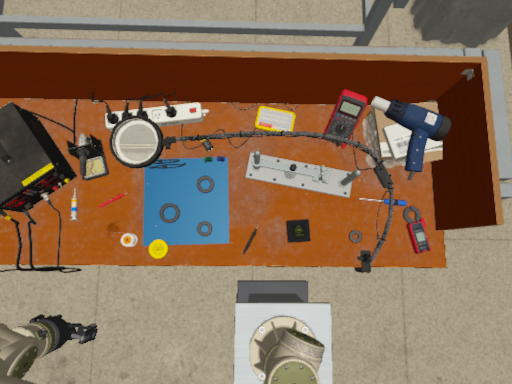

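The top view shows three cores on the blue mat at about (206,184), (170,212) and (204,228), and a possible small ring at (355,236). The carrier runs from (250,165) to (350,185). I'll zoom in and measure.

```bash
cat > h.py <<'E'
import numpy as np,cv2
from scipy.spatial.transform import Rotation as Rn
def ray(c,uv,z):
    d=c["R"].T@np.linalg.solve(c["K"],[uv[0],uv[1],1.]);o=-c["R"].T@c["t"]
    return o+d*(z-o[2])/d[2]
def proj(c,X):
    p=c["K"]@(c["R"]@np.array(X,float)+c["t"]);return p[:2]/p[2]
def tri(c1,u1,c2,u2):
    P=[c["K"]@np.c_[c["R"],c["t"]] for c in(c1,c2)]
    X=cv2.triangulatePoints(*P,np.array(u1,float),np.array(u2,float));return (X[:3]/X[3]).ravel()
def rings(c,z=0.012):
    """dark ring outer contours with hole -> centre,diam at top-plane height z"""
    g=c["image"].max(2);out=[]
    for th in(75,90,105):
        cs,h=cv2.findContours((g<th).astype(np.uint8),cv2.RETR_CCOMP,cv2.CHAIN_APPROX_NONE)
        for i,k in enumerate(cs):
            if h[0][i][3]<0 and h[0][i][2]>=0 and len(k)>20:
                w=np.array([ray(c,p[0],z)[:2] for p in k],np.float32)
                (x,y),r=cv2.minEnclosingCircle(w)
                if .017<r<.04: out.append((th,round(x,4),round(y,4),round(2*r*1000,1)))
    return out
def tooldelta(s,X=None):
    R=Rn.from_quat(np.roll(s["orientation"],-1));return R
E
python3 - <<'E'
import cv2,numpy as np
from h import *
s=dict(np.load("pics/scene0.npz"));t=dict(np.load("pics/top0.npz"))
for r in rings(t):print(r)
a=cv2.resize(t["image"][145:205,240:366,::-1],None,fx=6,fy=6,interpolation=cv2.INTER_CUBIC)
b=cv2.resize(s["image"][155:285,250:340,::-1],None,fx=4,fy=4,interpolation=cv2.INTER_CUBIC)
cv2.imwrite("pics/ca.png",a);cv2.imwrite("pics/cb.png",b)
E
```

```text
(75, 0.0579, 0.7692, 34.6)
(75, 0.3875, -0.3469, 57.2)
(90, 0.3478, -0.4762, 56.2)
(90, 0.4016, -0.4638, 42.4)
(90, 0.4454, 0.3871, 65.3)
(105, 0.3478, -0.4762, 56.2)
(105, 0.3733, -0.2465, 42.8)
(105, 0.397, -0.4656, 50.8)
(105, 0.3944, 0.2665, 48.7)
(105, 0.4469, 0.3858, 66.5)
(105, 0.5464, 0.2689, 57.5)
```

View pics/ca.png

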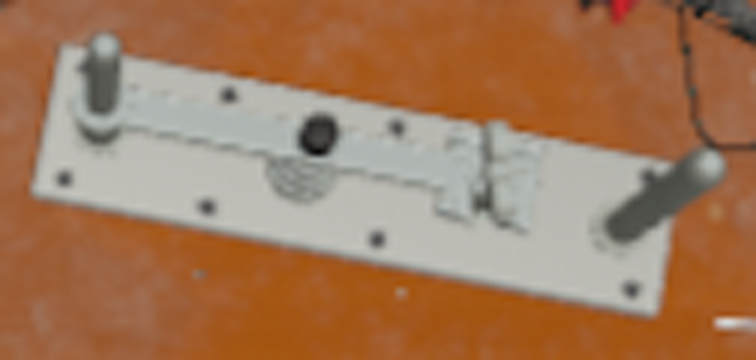

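View pics/cb.png

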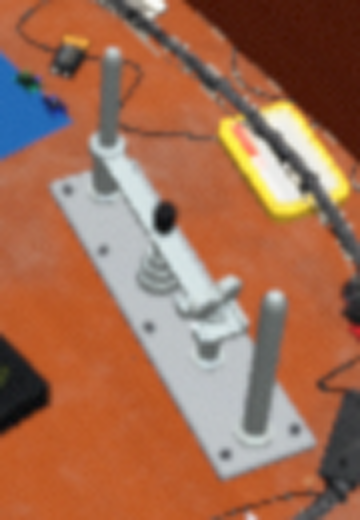

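The carrier is closed with its pivot on the left at crop (100,120), knob at (320,134) and wing nut at about (488,165). The end pillar top is at (708,165). Now I'll solve for its pose.

```bash
python3 - <<'E'
import cv2,numpy as np
from h import *
s=dict(np.load("pics/scene0.npz"));t=dict(np.load("pics/top0.npz"))
T=lambda x,y:(240+(x+.5)/6-.5,145+(y+.5)/6-.5)
S=lambda x,y:(250+(x+.5)/4-.5,155+(y+.5)/4-.5)
for n,p,z in[("cTL",(62,42),.01),("cBL",(32,195),.01),("cBR",(656,316),.01),("cTR",(680,165),.01),("knobtop",(321,130),.108),("pivtop",(105,42),.196),("endtop",(711,160),.196),("wingA",(494,125),.107),("wingB",(483,208),.1)]:
    print(n,ray(t,T(*p),z).round(4))
for n,p,z in[("cL",(50,185),.01),("cB",(222,478),.01),("cR",(314,440),.01),("knobtop",(166,207),.108),("pivtop",(112,53),.196),("endtop",(275,296),.196),("wA",(232,285),.105),("wB",(186,308),.1)]:
    print(n,ray(s,S(*p),z).round(4))
print("tri knob",tri(t,T(319,134),s,S(165,216)),"piv",tri(t,T(105,42),s,S(112,53)),"end",tri(t,T(711,160),s,S(275,296)))
E
```

```text
cTL [0.6648 0.1158 0.01  ]
cBL [0.5731 0.132  0.01  ]
cBR [ 0.5065 -0.2302  0.01  ]
cTR [ 0.5961 -0.2473  0.01  ]
knobtop [ 0.5916 -0.0251  0.108 ]
pivtop [0.6148 0.0926 0.196 ]
endtop [ 0.5588 -0.2102  0.196 ]
wingA [ 0.5959 -0.1191  0.107 ]
wingB [ 0.5515 -0.1136  0.1   ]
cL [0.5705 0.1277 0.01  ]
cB [ 0.5033 -0.2333  0.01  ]
cR [ 0.5937 -0.2459  0.01  ]
knobtop [ 0.5904 -0.0256  0.108 ]
pivtop [0.609  0.0901 0.196 ]
endtop [ 0.5544 -0.211   0.196 ]
wA [ 0.5859 -0.1277  0.105 ]
wB [ 0.5401 -0.1233  0.1   ]
tri knob [ 0.59135338 -0.02507899  0.09507252] piv [0.61354382 0.09360584 0.19151621] end [ 0.55721172 -0.20993059  0.19377369]
```

```bash
cat >> h.py <<'E'
YAW=-.184;POST=np.array([.591,-.025]);CY=np.array([-np.sin(YAW),np.cos(YAW)]);CX=np.array([np.cos(YAW),np.sin(YAW)])
NUT=POST-.1*CY
def go(xy,z,psi):
    """print shift+turn in tool axes from the present pose; psi = yaw of closing line (tool y)"""
    from workcell import env
    s=env.get_state();R=tooldelta(s)
    c,n=np.cos(psi),np.sin(psi)
    Rt=Rn.from_matrix(np.array([[n,c,0],[-c,n,0],[0,0,-1.]]))
    d=R.inv().apply(np.array([xy[0],xy[1],z])-s["tcp_pos"]);r=(R.inv()*Rt).as_rotvec()
    y=R.apply([0,1,0]);print("psi",np.arctan2(y[1],y[0]).round(3),"tcp",s["tcp_pos"].round(4),"gap",round(s["finger_gap"],4),"t",round(s["clock"],2),"F",s["wrist_force"].round(1),"q6",s["joint_pos"][5].round(2))
    print("->",d.round(4).tolist(),r.round(3).tolist())
E
python3 - <<'E'
import numpy as np
from h import *
s=dict(np.load("pics/scene0.npz"));t=dict(np.load("pics/top0.npz"))
print(tri(t,(383,176),s,(338,266)),tri(t,(365,262),s,(260,315)),ray(t,(390,215),.0),ray(t,(355,236),.012))
print("scene proj of core44",proj(s,ray(t,(355,236),.006)), "nut",NUT)
go(NUT,.26,YAW)
E
```

```text
[ 0.56180998 -0.31581604  0.11128214] [ 0.28785705 -0.27779715  0.01255235] [ 0.44709559 -0.37530597  0.        ] [ 0.37304165 -0.24623025  0.012     ]
scene proj of core44 [276.25081888 296.27213978] nut [ 0.57270365 -0.12331197]Traceback (most recent call last):
  File "<stdin>", line 6, in <module>
  File "h.py", line 31, in go
    Rt=Rn.from_matrix(np.array([[n,c,0],[-c,n,0],[0,0,-1.]]))
  File "scipy/spatial/transform/_rotation.pyx", line 1143, in scipy.spatial.transform._rotation.Rotation.from_matrix
ValueError: Non-positive determinant (left-handed or null coordinate frame) in rotation matrix 0: [[-0.18296351  0.98311971  0.        ]
 [-0.98311971 -0.18296351  0.        ]
 [ 0.          0.         -1.        ]].
```

```bash
sed -i 's/\[\[n,c,0\],\[-c,n,0\]/[[-n,c,0],[c,n,0]/' h.py
python3 - <<'E'
from h import *
go(NUT,.26,YAW)
E
```

```text
psi 1.335 tcp [0.1342 0.5587 0.2525] gap 0.0854 t 0.1 F [0.4 0.8 0.6] q6 1.43
-> [-0.5857, -0.5607, -0.0067] [-0.002, 0.001, 1.519]
```

Careful with the scale: shifts go in units of 50 mm and turns go in units of 0.25 rad. That gives: -0.3 m is -6, -0.28 m is -5.6, 0.76 rad is 3.04.

```bash
python3 nudge.py '[[[-6, -5.6, -0.14], [0, 0, 3.04]], [[-6, -5.6, -0.14], [0, 0, 3.04]], [[-6, -5.6, -0.14], [0, 0, 3.04]], [[-6, -5.6, -0.14], [0, 0, 3.04]], [[-6, -5.6, -0.14], [0, 0, 3.04]], [[-6, -5.6, -0.14], [0, 0, 3.04]], [[-6, -5.6, -0.14], [0, 0, 3.04]], [[-6, -5.6, -0.14], [0, 0, 3.04]]]'
python3 -c "
from h import *
go(NUT,.26,YAW)"
```

```text
clock: 1.1
tcp_pos: [0.3617, 0.215, 0.2601]
orientation: [-0.0, 0.48, 0.877, -0.0]
wrist_force: [0.2, -0.1, -1.2]
finger_gap: 0.0856
grip_force: 0.0
psi 0.57 tcp [0.3617 0.215  0.2601] gap 0.0856 t 1.1 F [ 0.2 -0.1 -1.2] q6 1.35
-> [-0.3987, -0.0049, 0.0001] [-0.0, 0.0, 0.754]
```

In the tool's units: -0.399 m is -7.98, -0.005 m is -0.1, 0.754 rad is 3.016.

```bash
python3 nudge.py '[[[-7.98, -0.1, 0], [0, 0, 3.016]], [[-7.98, -0.1, 0], [0, 0, 3.016]], [[-7.98, -0.1, 0], [0, 0, 3.016]], [[-7.98, -0.1, 0], [0, 0, 3.016]], [[-7.98, -0.1, 0], [0, 0, 3.016]], [[-7.98, -0.1, 0], [0, 0, 3.016]], [[-7.98, -0.1, 0], [0, 0, 3.016]], [[-7.98, -0.1, 0], [0, 0, 3.016]]]' >/dev/null
python3 nudge.py '[[[0, 0, 1.2], [0, 0, 0]], [[0, 0, 2.4], [0, 0, 0]], [[0, 0, 2.4], [0, 0, 0]]]' 
python3 - <<'E'
from h import *
from workcell import env
go(NUT,.104,YAW)
c=env.read_camera("top");t=env.read_camera("scene")
a=cv2.resize(c["image"][120:220,240:366,::-1],None,fx=4,fy=4,interpolation=cv2.INTER_CUBIC)
b=cv2.resize(t["image"][155:255,250:340,::-1],None,fx=4,fy=4,interpolation=cv2.INTER_CUBIC)
cv2.imwrite("pics/n1.png",np.hstack([b,a[:400]])[:,:800])
E
```

```text
clock: 2.48
tcp_pos: [0.5687, -0.1172, 0.1357]
orientation: [-0.005, 0.767, 0.642, -0.003]
wrist_force: [-0.1, -0.3, -0.3]
finger_gap: 0.0854
grip_force: 0.0
psi -0.177 tcp [ 0.5687 -0.1172  0.1357] gap 0.0854 t 2.48 F [-0.1 -0.3 -0.3] q6 1.41
-> [-0.0054, 0.0054, 0.0316] [-0.012, -0.002, 0.007]
```

View pics/n1.png

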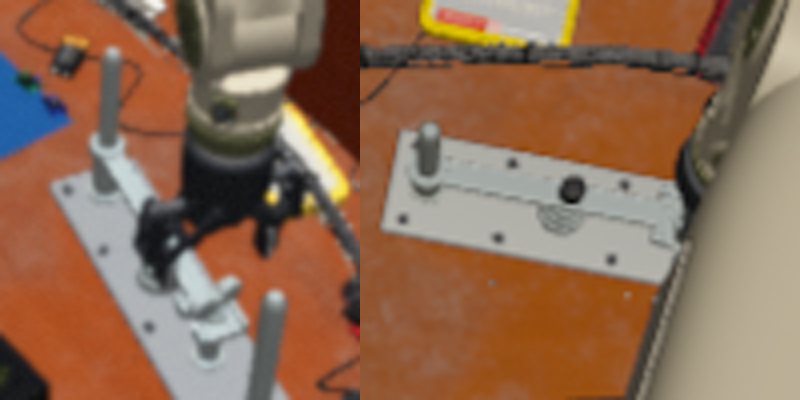

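The scene view shows the open fingers straddling the wing nut from above, with fingers at crop (150,240) and (268,240) and wings at (205,297). I'll descend.

```bash
python3 nudge.py '[[[-0.1, 0.1, 0.3], [-0.048, 0, 0.028]], [[-0.1, 0.1, 0.62], [-0.048, 0, 0.028]], [[-0.1, 0.1, 0.62], [-0.048, 0, 0.028]]]' 
python3 -c "
from h import *
go(NUT,.104,YAW)"
```

```text
clock: 2.95
tcp_pos: [0.5774, -0.1262, 0.1097]
orientation: [0.004, 0.77, 0.639, 0.004]
wrist_force: [-0.1, 0.7, 0.7]
finger_gap: 0.0849
grip_force: 0.0
psi -0.186 tcp [ 0.5774 -0.1262  0.1097] gap 0.0849 t 2.95 F [-0.1  0.7  0.7] q6 1.4
-> [0.002, -0.0052, 0.0057] [0.012, -0.0, -0.002]
```

In the tool's units: -0.005 m is -0.1, 0.005 m is 0.1, 0.012 rad is 0.048.

```bash
python3 nudge.py '[[[0.04, -0.1, 0.1], [0.048, 0, 0]], [[0.04, -0.1, 0.1], [0.048, 0, 0]], [[0.04, -0.1, 0.1], [0.048, 0, 0]]]' >/dev/null
python3 -c "
from h import *
go(NUT,.104,YAW)"
```

```text
psi -0.186 tcp [ 0.5732 -0.1237  0.1045] gap 0.0852 t 3.33 F [ 0.3 -0.4 -0. ] q6 1.41
-> [0.0003, -0.0005, 0.0005] [0.0, -0.0, -0.002]
```

Close over the ends.

```bash
python3 nudge.py '[[[0, 0, 0], [0, 0, 0]], [[0, 0, 0], [0, 0, 0]], [[0, 0, 0], [0, 0, 0]], [[0, 0, 0], [0, 0, 0]]]' 0.04 50
python3 nudge.py '[[[0, 0, 0], [0, 0, 0]], [[0, 0, 0], [0, 0, 0]]]'
```

```text
clock: 3.82
tcp_pos: [0.5723, -0.1237, 0.1053]
orientation: [-0.0, 0.77, 0.638, -0.0]
wrist_force: [-4.6, 0.7, 8.4]
finger_gap: 0.0525
grip_force: 50.6
clock: 4.08
tcp_pos: [0.5723, -0.1237, 0.1053]
orientation: [-0.0, 0.77, 0.638, -0.0]
wrist_force: [-4.5, 1.2, 8.1]
finger_gap: 0.0528
grip_force: 50.6
```

In the tool's units: -0.002 m is -0.04, -0.001 m is -0.02, -0.84 rad is -3.36.

```bash
python3 nudge.py '[[[0, 0, -0.02], [0, 0, -0.6]], [[0, 0, -0.02], [0, 0, -1.2]], [[0, 0, -0.02], [0, 0, -1.8]], [[0, 0, -0.04], [0, 0, -2.4]], [[0, 0, -0.04], [0, 0, -3]], [[0, 0, -0.04], [0, 0, -3.36]], [[0, 0, -0.04], [0, 0, -3.36]]]'
python3 - <<'E'
from h import *
from workcell import env
go(NUT,.106,YAW+.84)
t=env.read_camera("scene")
cv2.imwrite("pics/n2.png",cv2.resize(t["image"][155:255,250:340,::-1],None,fx=5,fy=5,interpolation=cv2.INTER_CUBIC))
E
```

```text
clock: 4.95
tcp_pos: [0.5731, -0.1235, 0.1066]
orientation: [0.0, 0.443, 0.897, 0.0]
wrist_force: [-1.1, 2.5, 3.1]
finger_gap: 0.0524
grip_force: 52.2
psi 0.653 tcp [ 0.5731 -0.1235  0.1066] gap 0.0524 t 4.95 F [-1.1  2.5  3.1] q6 0.57
-> [0.0004, -0.0001, 0.0006] [0.001, -0.0, -0.003]
```

View pics/n2.png

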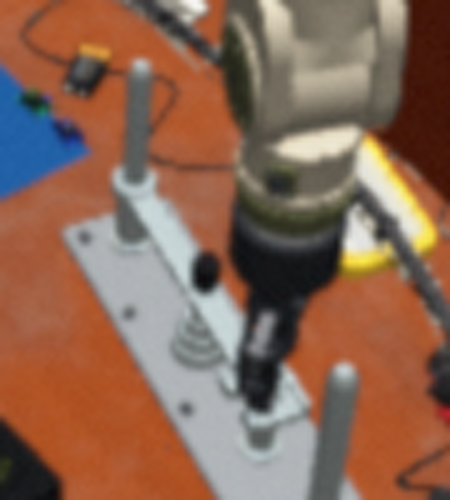

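The gripper holds the wings over the ends, crop (265,350), and is rotated. I'll open, lift, and turn to the thickness grip.

In the tool's units: -0.05 m is -1, -0.02 m is -0.4.

```bash
python3 nudge.py '[[[0, 0, 0], [0, 0, 0]], [[0, 0, 0], [0, 0, 0]], [[0, 0, -0.4], [0, 0, 0]], [[0, 0, -1], [0, 0, 0]], [[0, 0, -1], [0, 0, 0]]]' 0.085 >/dev/null
python3 nudge.py '[[[0, 0, 0], [0, 0, 6.28]], [[0, 0, 0], [0, 0, 6.28]], [[0, 0, 0], [0, 0, 6.28]], [[0, 0, 0], [0, 0, 6.28]], [[0, 0, 0], [0, 0, 6.28]], [[0, 0, 0], [0, 0, 6.28]], [[0, 0, 0], [0, 0, 6.28]], [[0, 0, 0], [0, 0, 6.28]]]' >/dev/null
python3 nudge.py '[[[0, 0, 0], [0, 0, 0.28]], [[0, 0, 0], [0, 0, 0.28]], [[0, 0, 0], [0, 0, 0.28]]]' 0.05 >/dev/null
python3 - <<'E'
from h import *
from workcell import env
go(NUT,.105,YAW+.84-1.571)
t=env.read_camera("scene")
cv2.imwrite("pics/n3.png",cv2.resize(t["image"][155:255,250:340,::-1],None,fx=5,fy=5,interpolation=cv2.INTER_CUBIC))
E
```

```text
psi -0.915 tcp [ 0.5727 -0.1237  0.1556] gap 0.0499 t 7.0 F [-0.2  0.1 -0.5] q6 2.14
-> [0.0002, -0.0002, 0.0506] [-0.001, 0.0, 0.0]
```

View pics/n3.png

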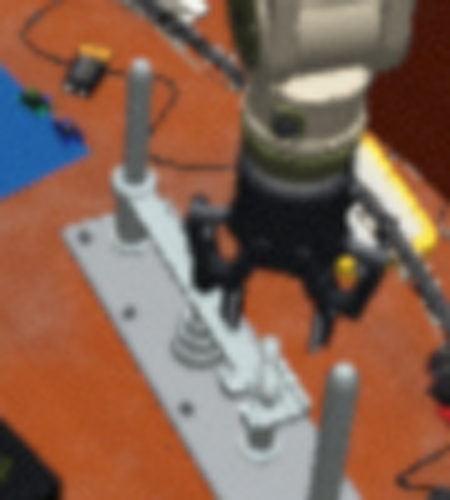

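The wings now point along the camera direction at crop (268,370), so the nut turned. I'll take the thickness grip.

```bash
python3 nudge.py '[[[0, 0, 0.46], [0, 0, 0]], [[0, 0, 0.92], [0, 0, 0]], [[0, 0, 0.92], [0, 0, 0]], [[0, 0, 0.92], [0, 0, 0]]]' >/dev/null
python3 nudge.py '[[[0, 0, 0], [0, 0, 0]], [[0, 0, 0], [0, 0, 0]], [[0, 0, 0], [0, 0, 0]], [[0, 0, 0], [0, 0, 0]]]' 0.0 50
python3 nudge.py '[[[0, 0, 0], [0, 0, -0.72]], [[0, 0, -0.02], [0, 0, -1.44]], [[0, 0, -0.02], [0, 0, -2.16]], [[0, 0, -0.02], [0, 0, -2.88]], [[0, 0, -0.02], [0, 0, -3.6]], [[0, 0, -0.04], [0, 0, -4.32]], [[0, 0, -0.04], [0, 0, -5.04]], [[0, 0, -0.04], [0, 0, -5.76]]]'
python3 nudge.py '[[[0, 0, 0], [0, 0, -0.48]], [[0, 0, 0], [0, 0, -0.48]], [[0, 0, 0], [0, 0, -0.48]]]'
python3 -c "
from h import *
go(NUT,.106,YAW+.84)"
```

```text
clock: 8.05
tcp_pos: [0.5727, -0.1227, 0.111]
orientation: [-0.001, 0.947, 0.322, 0.0]
wrist_force: [-3.1, 5.1, 6.4]
finger_gap: 0.0106
grip_force: 54.4
clock: 9.05
tcp_pos: [0.5725, -0.1227, 0.1128]
orientation: [-0.001, 0.497, 0.868, 0.001]
wrist_force: [-2.9, 4.7, 6.2]
finger_gap: 0.0107
grip_force: 54.4
clock: 9.43
tcp_pos: [0.5725, -0.1227, 0.1129]
orientation: [-0.001, 0.447, 0.895, 0.001]
wrist_force: [-2.6, 4.6, 6.3]
finger_gap: 0.0106
grip_force: 54.4
psi 0.645 tcp [ 0.5725 -0.1227  0.1129] gap 0.0106 t 9.43 F [-2.6  4.6  6.3] q6 0.58
-> [-0.0007, -0.0002, 0.0069] [0.001, -0.002, -0.011]
```

```bash
python3 nudge.py '[[[0, 0, 0], [0, 0, 0]], [[0, 0, 0], [0, 0, 0]], [[0, 0, -0.4], [0, 0, 0]], [[0, 0, -1], [0, 0, 0]], [[0, 0, -1], [0, 0, 0]]]' 0.085 >/dev/null
python3 nudge.py '[[[0, 0, 0], [0, 0, 6.28]], [[0, 0, 0], [0, 0, 6.28]], [[0, 0, 0], [0, 0, 6.28]], [[0, 0, 0], [0, 0, 6.28]], [[0, 0, 0], [0, 0, 6.28]], [[0, 0, 0], [0, 0, 6.28]], [[0, 0, 0], [0, 0, 6.28]], [[0, 0, 0], [0, 0, 6.28]]]' >/dev/null
python3 nudge.py '[[[0, 0, 0.5], [0, 0, 0.28]], [[0, 0, 1.06], [0, 0, 0.28]], [[0, 0, 1.06], [0, 0, 0.28]], [[0, 0, 1.06], [0, 0, 0.28]]]'
python3 nudge.py '[[[0, 0, 0], [0, 0, 0]], [[0, 0, 0], [0, 0, 0]], [[0, 0, 0], [0, 0, 0]], [[0, 0, 0], [0, 0, 0]]]' 0.04 50
python3 nudge.py '[[[0, 0, 0], [0, 0, -0.72]], [[0, 0, -0.02], [0, 0, -1.44]], [[0, 0, -0.02], [0, 0, -2.16]], [[0, 0, -0.02], [0, 0, -2.88]], [[0, 0, -0.02], [0, 0, -3.6]], [[0, 0, -0.04], [0, 0, -4.32]], [[0, 0, -0.04], [0, 0, -5.04]], [[0, 0, -0.04], [0, 0, -5.2]]]'
python3 nudge.py '[[[0, 0, 0], [0, 0, 0]], [[0, 0, 0], [0, 0, 0]]]' 0.085 >/dev/null
python3 nudge.py '[[[0, 0, -0.6], [0, 0, 0]], [[0, 0, -1.6], [0, 0, 0]], [[0, 0, -2.4], [0, 0, 0]], [[0, 0, -2.4], [0, 0, 0]]]' >/dev/null
python3 - <<'E'
from h import *
from workcell import env
go(POST,.16,YAW)
t=env.read_camera("scene")
cv2.imwrite("pics/n4.png",cv2.resize(t["image"][155:255,250:340,::-1],None,fx=5,fy=5,interpolation=cv2.INTER_CUBIC))
E
```

```text
clock: 11.55
tcp_pos: [0.5732, -0.1239, 0.1095]
orientation: [0.0, 0.948, 0.317, 0.0]
wrist_force: [0.4, -0.0, 0.6]
finger_gap: 0.0849
grip_force: 0.0
clock: 12.05
tcp_pos: [0.5728, -0.1227, 0.1108]
orientation: [-0.001, 0.948, 0.317, 0.001]
wrist_force: [-4.0, 4.3, 7.5]
finger_gap: 0.0536
grip_force: 51.3
clock: 13.05
tcp_pos: [0.5726, -0.1225, 0.1125]
orientation: [-0.0, 0.562, 0.827, 0.001]
wrist_force: [-3.0, 3.2, 5.8]
finger_gap: 0.0537
grip_force: 52.3
psi 0.373 tcp [ 0.5752 -0.1247  0.2354] gap 0.0854 t 13.8 F [ 0.5 -0.  -0.3] q6 0.85
-> [0.0875, 0.0506, 0.0753] [0.007, 0.004, 0.557]
```

View pics/n4.png

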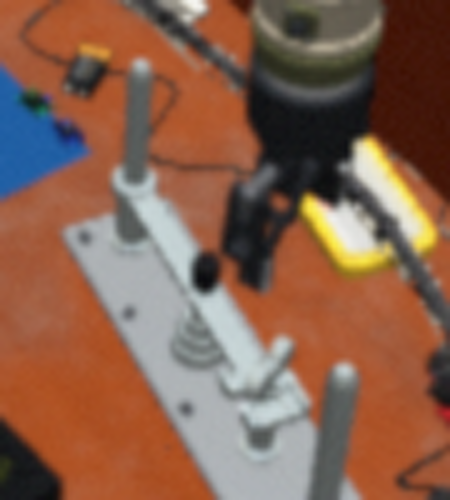

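Nut is up with wings turned to crop (265,365); the bar is still closed with its knob at (205,272). Next I'll grip the knob.

In the tool's units: 0.0875 m is 1.75, 0.0506 m is 1.012, 0.557 rad is 2.228.

```bash
python3 nudge.py '[[[1.75, 1.012, 0.4], [0.028, 0.016, 2.228]], [[1.75, 1.012, 0.4], [0.028, 0.016, 2.228]], [[1.75, 1.012, 0.4], [0.028, 0.016, 2.228]], [[1.75, 1.012, 0.4], [0.028, 0.016, 2.228]], [[1.75, 1.012, 0.4], [0.028, 0.016, 2.228]], [[1.75, 1.012, 0.4], [0.028, 0.016, 2.228]]]' 0.06 >/dev/null
python3 -c "
from h import *
go(POST,.107,YAW)"
```

```text
psi -0.182 tcp [ 0.588  -0.0244  0.211 ] gap 0.0603 t 14.6 F [-0.2 -0.  -0.1] q6 1.57
-> [-0.0003, 0.0039, 0.104] [-0.008, -0.002, 0.002]
```

In the tool's units: 0.1 m is 2, 0.09 m is 1.8, -0.004 rad is -0.016.

```bash
python3 nudge.py '[[[0, 0.04, 1], [-0.016, 0, 0]], [[0, 0.04, 1.8], [-0.016, 0, 0]], [[0, 0.04, 2], [-0.016, 0, 0]], [[0, 0.04, 2], [-0.016, 0, 0]], [[0, 0.04, 2], [-0.016, 0, 0]]]'
python3 nudge.py '[[[0, 0, 0], [0, 0, 0]], [[0, 0, 0], [0, 0, 0]], [[0, 0, 0], [0, 0, 0]], [[0, 0, 0], [0, 0, 0]]]' 0.0 30
python3 -c "
from h import *
go(POST,.107,YAW)"
```

```text
clock: 15.22
tcp_pos: [0.5907, -0.0242, 0.1132]
orientation: [-0.001, 0.769, 0.64, 0.001]
wrist_force: [-0.1, 1.0, 0.8]
finger_gap: 0.0602
grip_force: 0.0
clock: 15.72
tcp_pos: [0.5906, -0.024, 0.1123]
orientation: [-0.001, 0.769, 0.64, 0.001]
wrist_force: [2.1, 0.4, 4.6]
finger_gap: 0.0208
grip_force: 29.8
psi -0.183 tcp [ 0.5906 -0.024   0.1123] gap 0.0208 t 15.72 F [2.1 0.4 4.6] q6 1.58
-> [-0.0009, 0.0006, 0.0053] [-0.001, -0.002, 0.001]
```

```bash
python3 nudge.py '[[[0.026, 0.358, 0], [0, 0, 0]], [[0.108, 0.71, 0], [0, 0, 0]], [[0.238, 1.044, 0], [0, 0, 0]], [[0.42, 1.356, 0], [0, 0, 0]], [[0.644, 1.636, 0], [0, 0, 0]], [[1.004, 1.952, 0], [0, 0, 0]], [[1.004, 1.952, 0], [0, 0, 0]], [[1.004, 1.952, 0], [0, 0, 0]]]'
python3 nudge.py '[[[0, 0, 0], [0, 0, 0]], [[0, 0, 0], [0, 0, 0]], [[0, 0, -1], [0, 0, 0]], [[0, 0, -2], [0, 0, 0]], [[0, 0, -3], [0, 0, 0]], [[0, 0, -3], [0, 0, 0]], [[0, 0, -3], [0, 0, 0]]]' 0.085
python3 - <<'E'
from h import *
from workcell import env
t=env.read_camera("top");s=env.read_camera("scene")
for r in rings(t):
    if abs(r[1]-.45)<.13 and -.3<r[2]<.45:print(r)
cv2.imwrite("pics/n5.png",cv2.resize(s["image"][155:255,190:340,::-1],None,fx=5,fy=5,interpolation=cv2.INTER_CUBIC))
E
```

```text
clock: 16.73
tcp_pos: [0.6958, 0.008, 0.1118]
orientation: [-0.001, 0.769, 0.64, 0.001]
wrist_force: [2.7, -0.0, 5.4]
finger_gap: 0.0209
grip_force: 30.7
clock: 17.6
tcp_pos: [0.6945, 0.0074, 0.26]
orientation: [-0.003, 0.769, 0.639, -0.001]
wrist_force: [-0.3, -0.7, -0.6]
finger_gap: 0.085
grip_force: 0.0
(75, 0.4454, 0.3904, 63.4)
(90, 0.3733, -0.2465, 42.8)
(90, 0.3952, 0.2667, 48.2)
(90, 0.4469, 0.3858, 66.5)
(90, 0.5464, 0.2689, 57.5)
(105, 0.3724, -0.2464, 44.3)
(105, 0.4471, 0.3862, 68.5)
(105, 0.5459, 0.2698, 59.7)
```

View pics/n5.png

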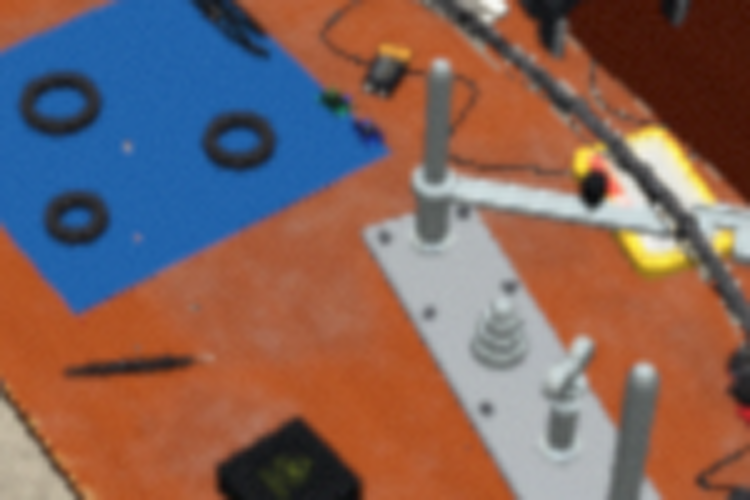

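The bar is swung well clear, with its knob at crop (595,188), and the stepped post is free at (500,335). Going to core_68.

```bash
python3 -c "
from h import *
go((.447,.386),.2,1.387)"
```

```text
psi -0.183 tcp [0.6939 0.0074 0.2586] gap 0.085 t 17.7 F [-0.6  0.1 -0.1] q6 1.65
-> [0.3272, -0.3113, 0.0616] [-0.005, -0.007, -1.57]
```

```bash
python3 nudge.py '[[[3.28, -3.12, -0.2], [0, 0, -3.12]], [[3.28, -3.12, -0.2], [0, 0, -3.12]], [[3.28, -3.12, -0.2], [0, 0, -3.12]], [[3.28, -3.12, -0.2], [0, 0, -3.12]], [[6.54, -6.22, 1.2], [0, 0, -6.28]], [[6.54, -6.22, 1.2], [0, 0, -6.28]], [[6.54, -6.22, 1.2], [0, 0, -6.28]], [[6.54, -6.22, 1.2], [0, 0, -6.28]]]' >/dev/null
python3 nudge.py '[[[0, 0, 0], [0, 0, 0]], [[0, 0, 0], [0, 0, 0]], [[0, 0, 0], [0, 0, 0]]]' >/dev/null
python3 -c "
from h import *
go((.447,.386),.04,1.387)"
```

```text
psi 1.314 tcp [0.4493 0.3847 0.2027] gap 0.0851 t 19.07 F [-0.  -0.5  1.3] q6 0.83
-> [0.002, 0.0004, 0.1628] [0.002, -0.004, -0.073]
```

In the tool's units: 0.163 m is 3.26, 0.12 m is 2.4, -0.07 rad is -0.28.

```bash
python3 nudge.py '[[[0.04, 0, 1.2], [0, 0, -0.28]], [[0.04, 0, 2.4], [0, 0, -0.28]], [[0.04, 0, 3.26], [0, 0, -0.28]], [[0.04, 0, 3.26], [0, 0, -0.28]], [[0.04, 0, 3.26], [0, 0, -0.28]]]' >/dev/null
python3 nudge.py '[[[0, 0, 0.12], [0, 0, 0]], [[0, 0, 0.24], [0, 0, 0]], [[0, 0, 0.24], [0, 0, 0]]]'
python3 nudge.py '[[[0, 0, 0.04], [0, 0, 0]], [[0, 0, 0.08], [0, 0, 0]], [[0, 0, 0.08], [0, 0, 0]]]'
python3 nudge.py '[[[0, 0, 0.04], [0, 0, 0]], [[0, 0, 0.08], [0, 0, 0]], [[0, 0, 0.08], [0, 0, 0]]]'

```

```text
clock: 20.08
tcp_pos: [0.4458, 0.3867, 0.0279]
orientation: [-0.002, 0.092, 0.996, 0.001]
wrist_force: [-0.7, 0.7, 0.9]
finger_gap: 0.0851
grip_force: 0.0
clock: 20.45
tcp_pos: [0.4458, 0.3866, 0.0236]
orientation: [-0.002, 0.092, 0.996, 0.001]
wrist_force: [0.9, -0.7, 0.8]
finger_gap: 0.0849
grip_force: 0.0
clock: 20.82
tcp_pos: [0.4458, 0.3866, 0.0195]
orientation: [-0.002, 0.092, 0.996, 0.001]
wrist_force: [0.0, 0.8, 0.1]
finger_gap: 0.0853
grip_force: 0.0
```

In the tool's units: 0.004 m is 0.08, 0.003 m is 0.06.

```bash
python3 nudge.py '[[[0, 0, 0], [0, 0, 0]], [[0, 0, 0], [0, 0, 0]], [[0, 0, 0], [0, 0, 0]]]' 0.06 20
python3 nudge.py '[[[0, 0, 0], [0, 0, 0]], [[0, 0, 0], [0, 0, 0]]]' 0.085
python3 nudge.py '[[[0, 0, 0.04], [0, 0, 0]], [[0, 0, 0.08], [0, 0, 0]], [[0, 0, 0.08], [0, 0, 0]]]'
python3 nudge.py '[[[0, 0, 0.04], [0, 0, 0]], [[0, 0, 0.06], [0, 0, 0]], [[0, 0, 0.06], [0, 0, 0]]]'
python3 -c "
from h import *
go((.447,.386),.04,1.387)"

```

```text
clock: 21.2
tcp_pos: [0.4461, 0.3868, 0.02]
orientation: [-0.002, 0.092, 0.996, 0.001]
wrist_force: [-0.2, 0.1, 1.4]
finger_gap: 0.0653
grip_force: 22.9
clock: 21.45
tcp_pos: [0.4458, 0.3866, 0.0197]
orientation: [-0.002, 0.092, 0.996, 0.001]
wrist_force: [-0.4, 0.6, 0.1]
finger_gap: 0.0848
grip_force: 0.0
clock: 21.82
tcp_pos: [0.4457, 0.3865, 0.0154]
orientation: [-0.002, 0.092, 0.996, 0.001]
wrist_force: [0.8, 0.2, 0.5]
finger_gap: 0.085
grip_force: 0.0
clock: 22.2
tcp_pos: [0.4458, 0.3866, 0.0126]
orientation: [-0.002, 0.092, 0.996, 0.001]
wrist_force: [0.1, -0.2, 0.5]
finger_gap: 0.0852
grip_force: 0.0
psi 1.387 tcp [0.4458 0.3866 0.0126] gap 0.0852 t 22.2 F [ 0.1 -0.2  0.5] q6 0.76
-> [-0.0012, -0.0004, -0.0274] [0.002, -0.004, -0.0]
```

```bash
python3 nudge.py '[[[0, 0, -0.5], [0, 0, 0]], [[0, 0, -0.5], [0, 0, 0.72]], [[0, 0, -0.5], [0, 0, 1.44]], [[0, 0, -0.5], [0, 0, 2.16]], [[0, 0, -0.5], [0, 0, 2.88]], [[0, 0, -0.5], [0, 0, 3.6]], [[0, 0, -0.5], [0, 0, 4.32]], [[0, 0, -0.5], [0, 0, 5.04]]]' >/dev/null
python3 nudge.py '[[[0, 0, 0], [0, 0, 0.72]], [[0, 0, 0], [0, 0, 1.244]], [[0, 0, 0], [0, 0, 1.244]], [[0, 0, 0.36], [0, 0, 1.244]], [[0, 0, 0.36], [0, 0, 1.244]], [[0, 0, 0.36], [0, 0, 1.244]]]'
python3 nudge.py '[[[0, 0, 0], [0, 0, 0]], [[0, 0, 0], [0, 0, 0]], [[0, 0, 0], [0, 0, 0]], [[0, 0, 0], [0, 0, 0]]]' 0.05 60
python3 nudge.py '[[[0, 0, -1.2], [0, 0, 0]], [[0, 0, -2.4], [0, 0, 0]], [[0, 0, -2.4], [0, 0, 0]]]'
python3 -c "
from h import *
go(POST,.14,YAW)"

```

```text
clock: 23.95
tcp_pos: [0.446, 0.3867, 0.0201]
orientation: [-0.002, 0.769, 0.64, -0.0]
wrist_force: [-0.8, -0.6, 0.7]
finger_gap: 0.0853
grip_force: 0.0
clock: 24.45
tcp_pos: [0.4463, 0.387, 0.0217]
orientation: [-0.002, 0.769, 0.639, 0.0]
wrist_force: [-3.0, -2.3, 9.7]
finger_gap: 0.0652
grip_force: 63.5
clock: 24.82
tcp_pos: [0.4496, 0.3885, 0.146]
orientation: [-0.001, 0.769, 0.639, 0.005]
wrist_force: [0.4, 0.2, -2.0]
finger_gap: 0.0646
grip_force: 66.8
psi -0.184 tcp [0.4496 0.3885 0.146 ] gap 0.0646 t 24.82 F [ 0.4  0.2 -2. ] q6 2.33
-> [-0.3808, 0.2145, 0.0032] [0.004, -0.01, 0.0]
```

```bash
python3 nudge.py '[[[-1.2, 0.2, 0], [0, 0, 0]], [[-2.4, 0.4, 0], [0, 0, 0]], [[-3.6, 0.6, 0], [0, 0, 0]], [[-4.8, 1, 0], [0, 0, 0]], [[-6, 1.4, 0], [0, 0, 0]], [[-7.2, 1.6, 0], [0, 0, 0]], [[-7.62, 2.6, 0], [0, 0, 0]], [[-7.62, 3.8, 0], [0, 0, 0]]]' >/dev/null
python3 nudge.py '[[[0, 0.24, 0], [0, 0, 0]], [[0, 0.48, 0], [0, 0, 0]], [[0, 0.48, 0], [0, 0, 0]], [[0, 0.48, 0], [0, 0, 0]]]'
python3 - <<'E'
from h import *
from workcell import env
go(POST,.10,YAW)
s=env.read_camera("scene")
cv2.imwrite("pics/n6.png",cv2.resize(s["image"][155:255,230:340,::-1],None,fx=5,fy=5,interpolation=cv2.INTER_CUBIC))
E
```

```text
clock: 26.32
tcp_pos: [0.5858, -0.0267, 0.1382]
orientation: [-0.003, 0.769, 0.639, -0.001]
wrist_force: [0.3, 0.3, -0.6]
finger_gap: 0.0646
grip_force: 66.9
psi -0.183 tcp [ 0.5858 -0.0267  0.1382] gap 0.0646 t 26.32 F [ 0.3  0.3 -0.6] q6 1.57
-> [0.0025, 0.005, 0.0382] [-0.005, -0.002, 0.001]
```

View pics/n6.png

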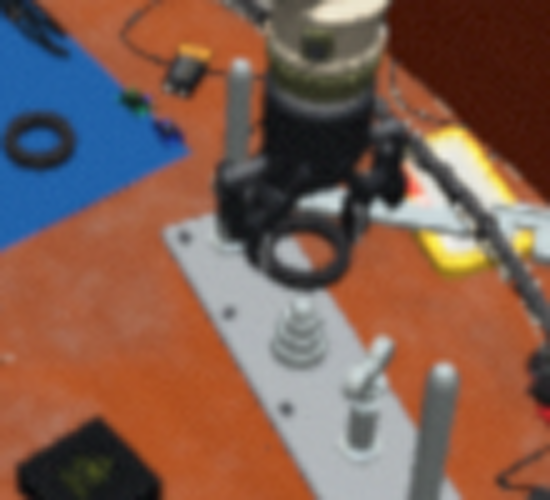

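Core_68 is held flat at crop (305,250), above and behind the post at (300,330). I'll descend.

Careful with the scale: shifts go in units of 50 mm and turns go in units of 0.25 rad. That gives: 0.068 m is 1.36, 0.03 m is 0.6, -0.004 rad is -0.016.

```bash
python3 nudge.py '[[[0.05, 0.1, 0.6], [-0.016, 0, 0]], [[0.05, 0.1, 1.36], [-0.016, 0, 0]], [[0.05, 0.1, 1.36], [-0.016, 0, 0]], [[0.05, 0.1, 1.36], [-0.016, 0, 0]], [[0.05, 0.1, 1.36], [-0.016, 0, 0]]]'
python3 -c "
from h import *
go(POST,.05,YAW)"

```

```text
clock: 27.0
tcp_pos: [0.5934, -0.0258, 0.0722]
orientation: [0.001, 0.769, 0.639, 0.002]
wrist_force: [-0.0, -0.6, -1.0]
finger_gap: 0.0646
grip_force: 67.1
psi -0.184 tcp [ 0.5934 -0.0258  0.0722] gap 0.0646 t 27.0 F [-0.  -0.6 -1. ] q6 1.58
-> [0.0003, -0.0026, 0.0222] [0.004, -0.002, 0.0]
```

In the tool's units: 0.022 m is 0.44, 0.012 m is 0.24, 0.003 rad is 0.012.

```bash
python3 nudge.py '[[[0, -0.044, 0.24], [0.012, 0, 0]], [[0, -0.044, 0.44], [0.012, 0, 0]], [[0, -0.044, 0.44], [0.012, 0, 0]], [[0, -0.044, 0.44], [0.012, 0, 0]]]'
python3 -c "
from h import *
go(POST,.045,YAW)"

```

```text
clock: 27.5
tcp_pos: [0.5899, -0.0252, 0.048]
orientation: [-0.002, 0.769, 0.639, -0.0]
wrist_force: [-0.4, 0.1, -1.1]
finger_gap: 0.0644
grip_force: 67.1
psi -0.184 tcp [ 0.5899 -0.0252  0.048 ] gap 0.0644 t 27.5 F [-0.4  0.1 -1.1] q6 1.58
-> [0.0004, 0.0011, 0.003] [-0.003, -0.002, -0.0]
```

In the tool's units: 0.004 m is 0.08, 0.002 m is 0.04.

```bash
python3 nudge.py '[[[0, 0.016, 0.04], [0, 0, 0]], [[0, 0.016, 0.08], [0, 0, 0]], [[0, 0.016, 0.08], [0, 0, 0]]]'
python3 nudge.py '[[[0, 0, 0.04], [0, 0, 0]], [[0, 0, 0.08], [0, 0, 0]], [[0, 0, 0.08], [0, 0, 0]]]'
python3 nudge.py '[[[0, 0, 0.04], [0, 0, 0]], [[0, 0, 0.08], [0, 0, 0]], [[0, 0, 0.08], [0, 0, 0]]]'

```

```text
clock: 27.88
tcp_pos: [0.5907, -0.0253, 0.0441]
orientation: [-0.002, 0.769, 0.639, -0.0]
wrist_force: [0.4, -0.6, -2.1]
finger_gap: 0.0648
grip_force: 67.1
clock: 28.25
tcp_pos: [0.5907, -0.0251, 0.04]
orientation: [-0.002, 0.769, 0.639, -0.0]
wrist_force: [0.4, -0.3, -1.5]
finger_gap: 0.0643
grip_force: 67.1
clock: 28.62
tcp_pos: [0.5908, -0.0252, 0.036]
orientation: [-0.002, 0.769, 0.639, 0.0]
wrist_force: [0.4, 1.2, -1.4]
finger_gap: 0.0647
grip_force: 67.1
```

In the tool's units: 0.004 m is 0.08, 0.002 m is 0.04.

```bash
python3 nudge.py '[[[0, 0, 0.04], [0, 0, 0]], [[0, 0, 0.08], [0, 0, 0]], [[0, 0, 0.08], [0, 0, 0]]]'
python3 nudge.py '[[[0, 0, 0.02], [0, 0, 0]], [[0, 0, 0.02], [0, 0, 0]]]'
python3 nudge.py '[[[0, 0, 0], [0, 0, 0]], [[0, 0, 0], [0, 0, 0]], [[0, 0, -0.4], [0, 0, 0]], [[0, 0, -1.4], [0, 0, 0]], [[0, 0, -2.2], [0, 0, 0]], [[0, 0, -2.2], [0, 0, 0]], [[0, 0, -2.2], [0, 0, 0]]]' 0.085
python3 -c "
from h import *
go((.546,.269),.14,YAW)"

```

```text
clock: 29.0
tcp_pos: [0.5908, -0.0251, 0.0321]
orientation: [-0.002, 0.769, 0.639, 0.0]
wrist_force: [0.5, 1.3, -1.3]
finger_gap: 0.065
grip_force: 67.1
clock: 29.25
tcp_pos: [0.5908, -0.0251, 0.0319]
orientation: [-0.002, 0.769, 0.639, 0.0]
wrist_force: [-1.1, 3.2, 5.1]
finger_gap: 0.0647
grip_force: 67.9
clock: 30.12
tcp_pos: [0.5907, -0.0257, 0.1407]
orientation: [-0.002, 0.769, 0.639, -0.0]
wrist_force: [-1.1, -0.0, -0.3]
finger_gap: 0.0853
grip_force: 0.0
psi -0.184 tcp [ 0.5907 -0.0257  0.1407] gap 0.0853 t 30.12 F [-1.1 -0.  -0.3] q6 1.58
-> [0.2815, -0.0979, 0.0015] [-0.003, -0.002, -0.0]
```

```bash
python3 - <<'E'
from h import *
from workcell import env
t=env.read_camera("top")
for r in rings(t):
    if abs(r[1]-.45)<.2 and -.3<r[2]<.45:print(r)
E
python3 nudge.py '[[[0, -1, 0], [0, 0, 0]], [[0, -2, 0], [0, 0, 0]], [[1, -2.1, 0], [0, 0, 0]], [[2.2, -2.1, 0], [0, 0, 0]], [[3.4, -2.1, 0], [0, 0, 0]], [[4.6, -2, 0], [0, 0, 0]], [[5.63, -1.96, 0], [0, 0, -0.6]], [[5.63, -1.96, 0], [0, 0, -1.2]]]' >/dev/null
python3 nudge.py '[[[0, 0, 0], [0, 0, -0.72]], [[0, 0, 0], [0, 0, -1.44]], [[0, 0, 0], [0, 0, -2.16]], [[0, 0, 0], [0, 0, -2.88]], [[0, 0, 0], [0, 0, -3.6]], [[0, 0, 0], [0, 0, -4.32]], [[0, 0, 0], [0, 0, -5.08]], [[0, 0, 0], [0, 0, -5.08]]]' >/dev/null
python3 -c "
from h import *
go((.546,.2694),.0185,1.387)"
```

```text
(90, 0.5471, 0.2695, 55.9)
(105, 0.3731, -0.2463, 44.2)
(105, 0.3941, 0.2663, 49.6)
(105, 0.5466, 0.2685, 58.8)
psi 1.384 tcp [0.5452 0.2687 0.1403] gap 0.0852 t 32.17 F [-0.7  0.1  0.3] q6 0.51
-> [-0.0013, 0.0007, 0.1217] [0.0, -0.005, -0.003]
```

```bash
python3 nudge.py '[[[-0.02, 0, 1.2], [0, 0, 0]], [[-0.02, 0, 2], [0, 0, 0]], [[-0.02, 0, 2.4], [0, 0, 0]], [[-0.02, 0, 2.4], [0, 0, 0]], [[-0.02, 0, 2.4], [0, 0, 0]]]' 
python3 nudge.py '[[[0, 0, 0], [0, 0, 0]], [[0, 0, 0], [0, 0, 0]], [[0, 0, 0], [0, 0, 0]]]' 0.05 20
python3 nudge.py '[[[0, 0, 0], [0, 0, 0]], [[0, 0, -0.16], [0, 0, 0]], [[0, 0, -0.4], [0, 0, 0]], [[0, 0, -0.4], [0, 0, 0.72]], [[0, 0, -0.4], [0, 0, 1.44]], [[0, 0, -0.4], [0, 0, 2.16]], [[0, 0, -0.4], [0, 0, 2.88]], [[0, 0, -0.4], [0, 0, 3.6]]]' 0.085 >/dev/null
python3 nudge.py '[[[0, 0, 0], [0, 0, 0.72]], [[0, 0, 0], [0, 0, 1.44]], [[0, 0, 0], [0, 0, 2.16]], [[0, 0, 0], [0, 0, 2.684]], [[0, 0, 0], [0, 0, 2.684]], [[0, 0, 0.38], [0, 0, 2.684]], [[0, 0, 0.38], [0, 0, 2.684]], [[0, 0, 0.38], [0, 0, 2.684]]]'
python3 nudge.py '[[[0, 0, 0], [0, 0, 0]], [[0, 0, 0], [0, 0, 0]], [[0, 0, 0], [0, 0, 0]], [[0, 0, 0], [0, 0, 0]]]' 0.05 60
python3 nudge.py '[[[0, 0, -1.2], [0, 0, 0]], [[0, 0, -2.4], [0, 0, 0]], [[0, 0, -2.4], [0, 0, 0]], [[0, 0, -2.4], [0, 0, 0]]]'
python3 -c "
from h import *
go((.5908,-.0252),.14,YAW)"
```

```text
clock: 32.8
tcp_pos: [0.5473, 0.2694, 0.0225]
orientation: [-0.001, 0.093, 0.996, 0.001]
wrist_force: [-0.5, 0.7, -0.2]
finger_gap: 0.085
grip_force: 0.0
clock: 33.17
tcp_pos: [0.5478, 0.2696, 0.0235]
orientation: [-0.0, 0.092, 0.996, 0.002]
wrist_force: [-0.6, 1.2, 6.2]
finger_gap: 0.0575
grip_force: 21.5
clock: 35.17
tcp_pos: [0.547, 0.2693, 0.0236]
orientation: [-0.002, 0.769, 0.639, 0.0]
wrist_force: [-0.4, -0.6, 0.6]
finger_gap: 0.0852
grip_force: 0.0
clock: 35.67
tcp_pos: [0.5473, 0.2694, 0.0249]
orientation: [-0.001, 0.769, 0.639, 0.001]
wrist_force: [-2.9, -0.5, 9.2]
finger_gap: 0.0562
grip_force: 61.6
clock: 36.17
tcp_pos: [0.5469, 0.2689, 0.1429]
orientation: [-0.002, 0.769, 0.639, -0.0]
wrist_force: [0.5, -0.5, -1.2]
finger_gap: 0.0563
grip_force: 63.9
psi -0.185 tcp [0.5469 0.2689 0.1429] gap 0.0563 t 36.17 F [ 0.5 -0.5 -1.2] q6 2.08
-> [-0.281, 0.0972, 0.0021] [-0.003, -0.002, -0.001]
```

```bash
python3 nudge.py '[[[-1.2, -0.2, 0], [0, 0, 0]], [[-2.4, -0.2, 0], [0, 0, 0]], [[-3.6, -0.2, 0], [0, 0, 0]], [[-4.8, 0, 0], [0, 0, 0]], [[-5.62, 1, 0], [0, 0, 0]], [[-5.62, 1.94, 0], [0, 0, 0]], [[-5.62, 1.94, 0], [0, 0, 0]], [[-5.62, 1.94, 0], [0, 0, 0]]]' >/dev/null
python3 nudge.py '[[[0, 0, 0.6], [0, 0, 0]], [[0, 0, 1.2], [0, 0, 0]], [[0, 0, 1.2], [0, 0, 0]], [[0, 0, 1.2], [0, 0, 0]]]' 
python3 -c "
from h import *
go((.5908,-.0252),.0645,YAW)"
```

```text
clock: 37.67
tcp_pos: [0.5903, -0.0244, 0.083]
orientation: [-0.002, 0.769, 0.639, -0.0]
wrist_force: [0.2, -0.1, -0.9]
finger_gap: 0.0563
grip_force: 64.1
psi -0.184 tcp [ 0.5903 -0.0244  0.083 ] gap 0.0563 t 37.67 F [ 0.2 -0.1 -0.9] q6 1.58
-> [-0.0007, 0.0007, 0.0184] [-0.003, -0.002, -0.0]
```

```bash
python3 nudge.py '[[[-0.014, 0.012, 0.2], [0, 0, 0]], [[-0.014, 0.012, 0.4], [0, 0, 0]], [[-0.014, 0.012, 0.4], [0, 0, 0]]]'
python3 nudge.py '[[[0, 0, 0.06], [0, 0, 0]], [[0, 0, 0.12], [0, 0, 0]], [[0, 0, 0.12], [0, 0, 0]]]'
python3 nudge.py '[[[0, 0, 0.04], [0, 0, 0]], [[0, 0, 0.08], [0, 0, 0]], [[0, 0, 0.08], [0, 0, 0]]]'
python3 nudge.py '[[[0, 0, 0.04], [0, 0, 0]], [[0, 0, 0.08], [0, 0, 0]], [[0, 0, 0.08], [0, 0, 0]]]'

```

```text
clock: 38.05
tcp_pos: [0.5902, -0.0256, 0.0612]
orientation: [-0.002, 0.769, 0.639, -0.001]
wrist_force: [-0.6, 0.9, -0.3]
finger_gap: 0.0564
grip_force: 64.1
clock: 38.42
tcp_pos: [0.5909, -0.0257, 0.056]
orientation: [-0.002, 0.769, 0.639, -0.0]
wrist_force: [0.7, -0.3, -1.9]
finger_gap: 0.0564
grip_force: 64.1
clock: 38.8
tcp_pos: [0.5909, -0.0256, 0.052]
orientation: [-0.002, 0.769, 0.639, -0.0]
wrist_force: [-0.5, 1.1, -1.3]
finger_gap: 0.0565
grip_force: 64.1
clock: 39.17
tcp_pos: [0.5909, -0.0256, 0.0479]
orientation: [-0.002, 0.769, 0.639, -0.0]
wrist_force: [1.0, 2.1, -1.8]
finger_gap: 0.0562
grip_force: 64.1
```

In the tool's units: 0.001 m is 0.02.

```bash
python3 nudge.py '[[[0, 0, 0.02], [0, 0, 0]], [[0, 0, 0.02], [0, 0, 0]]]'
python3 nudge.py '[[[0, 0, 0], [0, 0, 0]], [[0, 0, 0], [0, 0, 0]], [[0, 0, -0.4], [0, 0, 0]], [[0, 0, -1.2], [0, 0, 0]], [[0, 0, -1.9], [0, 0, 0]], [[0, 0, -1.9], [0, 0, 0]], [[0, 0, -1.9], [0, 0, 0]]]' 0.085
python3 - <<'E'
from h import *
from workcell import env
t=env.read_camera("top")
for r in rings(t):
    if abs(r[1]-.45)<.2 and -.3<r[2]<.45:print(r)
go((.3945,.2665),.1407,YAW)
E
```

```text
clock: 39.42
tcp_pos: [0.591, -0.0256, 0.0475]
orientation: [-0.002, 0.769, 0.639, 0.0]
wrist_force: [-1.7, 1.6, 2.0]
finger_gap: 0.0559
grip_force: 64.6
clock: 40.3
tcp_pos: [0.5911, -0.026, 0.1418]
orientation: [-0.002, 0.769, 0.639, -0.0]
wrist_force: [0.0, 0.8, -0.6]
finger_gap: 0.085
grip_force: 0.0
(90, 0.3739, -0.2456, 41.3)
(105, 0.3731, -0.2463, 44.2)
(105, 0.3941, 0.2663, 49.6)
psi -0.185 tcp [ 0.5906 -0.0259  0.1411] gap 0.0846 t 40.35 F [-1.1 -0.2  0.4] q6 1.58
-> [0.2513, -0.2465, 0.002] [-0.004, -0.002, -0.001]
```

```bash
python3 nudge.py '[[[0, -1.2, 0], [0, 0, 0]], [[0.2, -2.4, 0], [0, 0, -0.6]], [[1, -3.2, 0], [0, 0, -1.2]], [[1.8, -4, 0], [0, 0, -1.8]], [[2.6, -4.8, 0], [0, 0, -2.4]], [[3.6, -4.93, 0], [0, 0, -3]], [[4.6, -4.93, 0], [0, 0, -3.6]], [[5.03, -4.93, 0], [0, 0, -4.2]]]' >/dev/null
python3 nudge.py '[[[0, 0, 0], [0, 0, -0.72]], [[0, 0, 0], [0, 0, -1.44]], [[0, 0, 0.6], [0, 0, -2.08]], [[0, 0, 1.2], [0, 0, -2.08]], [[0, 0, 1.2], [0, 0, -2.08]], [[0, 0, 1.2], [0, 0, -2.08]]]' >/dev/null
python3 -c "
from h import *
go((.3945,.2665),.0235,1.387)"
```

```text
psi 1.385 tcp [0.395  0.2667 0.0835] gap 0.0851 t 42.1 F [-0.4 -0.4  0.4] q6 0.61
-> [0.0002, -0.0004, 0.06] [0.002, -0.003, -0.002]
```

```bash
python3 nudge.py '[[[0, 0, 0.8], [0, 0, 0]], [[0, 0, 1.2], [0, 0, 0]], [[0, 0, 1.2], [0, 0, 0]], [[0, 0, 1.2], [0, 0, 0]]]' 
python3 nudge.py '[[[0, 0, 0], [0, 0, 0]], [[0, 0, 0], [0, 0, 0]], [[0, 0, 0], [0, 0, 0]], [[0, 0, 0], [0, 0, 0]]]' 0.04 20
python3 nudge.py '[[[0, 0, 0], [0, 0, 0]], [[0, 0, -0.16], [0, 0, 0]], [[0, 0, -0.4], [0, 0, 0]], [[0, 0, -0.4], [0, 0, 0.72]], [[0, 0, -0.4], [0, 0, 1.44]], [[0, 0, -0.4], [0, 0, 2.16]], [[0, 0, -0.4], [0, 0, 2.88]], [[0, 0, -0.4], [0, 0, 3.6]]]' 0.085 >/dev/null
python3 nudge.py '[[[0, 0, 0], [0, 0, 0.72]], [[0, 0, 0], [0, 0, 1.44]], [[0, 0, 0], [0, 0, 2.16]], [[0, 0, 0], [0, 0, 2.684]], [[0, 0, 0], [0, 0, 2.684]], [[0, 0, 0.38], [0, 0, 2.684]], [[0, 0, 0.38], [0, 0, 2.684]], [[0, 0, 0.38], [0, 0, 2.684]]]'
python3 nudge.py '[[[0, 0, 0], [0, 0, 0]], [[0, 0, 0], [0, 0, 0]], [[0, 0, 0], [0, 0, 0]], [[0, 0, 0], [0, 0, 0]], [[0, 0, 0], [0, 0, 0]]]' 0.04 60
python3 nudge.py '[[[0, 0, -1.2], [0, 0, 0]], [[0, 0, -2.4], [0, 0, 0]], [[0, 0, -2.4], [0, 0, 0]], [[0, 0, -2.4], [0, 0, 0]]]'
python3 -c "
from h import *
go((.5908,-.0255),.14,YAW)"
```

```text
clock: 42.6
tcp_pos: [0.396, 0.2674, 0.0247]
orientation: [-0.0, 0.093, 0.996, 0.002]
wrist_force: [0.4, 0.0, 0.0]
finger_gap: 0.085
grip_force: 0.0
clock: 43.1
tcp_pos: [0.3956, 0.2673, 0.0244]
orientation: [-0.001, 0.093, 0.996, 0.002]
wrist_force: [-0.3, -0.4, 5.0]
finger_gap: 0.0496
grip_force: 20.2
clock: 45.1
tcp_pos: [0.3951, 0.267, 0.0249]
orientation: [-0.002, 0.769, 0.639, -0.0]
wrist_force: [0.9, -0.3, 0.1]
finger_gap: 0.085
grip_force: 0.0
clock: 45.72
tcp_pos: [0.3953, 0.2671, 0.0258]
orientation: [-0.002, 0.77, 0.638, 0.001]
wrist_force: [-2.2, -1.1, 11.6]
finger_gap: 0.0486
grip_force: 59.8
clock: 46.22
tcp_pos: [0.395, 0.2666, 0.1443]
orientation: [-0.002, 0.77, 0.638, 0.0]
wrist_force: [0.2, 1.0, -1.3]
finger_gap: 0.0488
grip_force: 62.0
psi -0.186 tcp [0.395  0.2666 0.1443] gap 0.0488 t 46.23 F [ 0.2  1.  -1.3] q6 2.18
-> [-0.2509, 0.2464, 0.0032] [-0.002, -0.002, -0.002]
```

In the tool's units: -0.251 m is -5.02, 0.246 m is 4.92.

```bash
python3 nudge.py '[[[-1, 0.2, 0], [0, 0, 0]], [[-2, 0.6, 0], [0, 0, 0]], [[-3, 1.2, 0], [0, 0, 0]], [[-4, 1.8, 0], [0, 0, 0]], [[-4.8, 2.6, 0], [0, 0, 0]], [[-5.02, 3.8, 0], [0, 0, 0]], [[-5.02, 4.92, 0], [0, 0, 0]], [[-5.02, 4.92, 0], [0, 0, 0]]]' >/dev/null
python3 nudge.py '[[[0, 0, 0.6], [0, 0, 0]], [[0, 0, 1], [0, 0, 0]], [[0, 0, 1], [0, 0, 0]], [[0, 0, 1], [0, 0, 0]]]' 
python3 -c "
from h import *
go((.5909,-.0255),.0645,YAW)"
```

```text
clock: 47.72
tcp_pos: [0.5898, -0.0251, 0.0932]
orientation: [-0.002, 0.77, 0.639, -0.0]
wrist_force: [-0.3, 0.0, -0.5]
finger_gap: 0.0485
grip_force: 62.1
psi -0.186 tcp [ 0.5898 -0.0251  0.0932] gap 0.0485 t 47.73 F [-0.3  0.  -0.5] q6 1.58
-> [-0.0002, 0.0013, 0.0287] [-0.004, -0.002, -0.002]
```

In the tool's units: 0.019 m is 0.38, 0.01 m is 0.2.

```bash
python3 nudge.py '[[[0, 0.02, 0.2], [0, 0, 0]], [[0, 0.02, 0.38], [0, 0, 0]], [[0, 0.02, 0.38], [0, 0, 0]]]'
python3 nudge.py '[[[0, 0, 0.06], [0, 0, 0]], [[0, 0, 0.1], [0, 0, 0]], [[0, 0, 0.1], [0, 0, 0]]]'
python3 nudge.py '[[[0, 0, 0.04], [0, 0, 0]], [[0, 0, 0.08], [0, 0, 0]], [[0, 0, 0.08], [0, 0, 0]]]'
python3 nudge.py '[[[0, 0, 0.04], [0, 0, 0]], [[0, 0, 0.08], [0, 0, 0]], [[0, 0, 0.08], [0, 0, 0]]]'

```

```text
clock: 48.1
tcp_pos: [0.5906, -0.0254, 0.0733]
orientation: [-0.002, 0.77, 0.638, -0.001]
wrist_force: [-0.1, 0.1, -0.5]
finger_gap: 0.0481
grip_force: 62.2
clock: 48.48
tcp_pos: [0.5913, -0.0254, 0.0691]
orientation: [-0.002, 0.77, 0.638, -0.0]
wrist_force: [-0.4, 1.0, -1.9]
finger_gap: 0.0485
grip_force: 62.1
clock: 48.85
tcp_pos: [0.5913, -0.0254, 0.065]
orientation: [-0.002, 0.77, 0.638, -0.0]
wrist_force: [0.4, 1.1, -1.2]
finger_gap: 0.0482
grip_force: 62.1
clock: 49.22
tcp_pos: [0.5913, -0.0254, 0.061]
orientation: [-0.002, 0.77, 0.638, -0.0]
wrist_force: [-0.4, 1.9, -0.9]
finger_gap: 0.0483
grip_force: 62.1
```

In the tool's units: 0.001 m is 0.02.

```bash
python3 nudge.py '[[[0, 0, 0.02], [0, 0, 0]], [[0, 0, 0.02], [0, 0, 0]]]'
python3 nudge.py '[[[0, 0, 0], [0, 0, 0]], [[0, 0, 0], [0, 0, 0]], [[0, 0, -0.4], [0, 0, 0]], [[0, 0, -1.2], [0, 0, 0]], [[0, 0, -1.6], [0, 0, 0]], [[0, -1, -1.6], [0, 0, 0]], [[0, -2.2, -1.6], [0, 0, 0]], [[0, -2.2, -1.6], [0, 0, 0]]]' 0.085
python3 - <<'E'
from h import *
from workcell import env
t=env.read_camera("top")
for r in rings(t):
    if abs(r[1]-.45)<.2 and -.3<r[2]<.45:print(r)
go((.3732,-.2463),.14,YAW)
s=env.read_camera("scene")
cv2.imwrite("pics/n7.png",cv2.resize(s["image"][180:330,230:360,::-1],None,fx=4,fy=4,interpolation=cv2.INTER_CUBIC))
E
```

```text
clock: 49.48
tcp_pos: [0.5913, -0.0254, 0.0609]
orientation: [-0.002, 0.77, 0.638, 0.0]
wrist_force: [-3.6, 1.4, 4.9]
finger_gap: 0.0486
grip_force: 62.8
clock: 50.48
tcp_pos: [0.4767, -0.004, 0.1389]
orientation: [-0.005, 0.77, 0.639, -0.003]
wrist_force: [0.9, -0.2, 0.1]
finger_gap: 0.085
grip_force: 0.0
(105, 0.373, -0.2462, 43.1)
psi -0.186 tcp [ 0.4809 -0.0049  0.1401] gap 0.0849 t 50.52 F [ 1.3 -0.4  0.2] q6 1.58
-> [-0.2571, -0.0613, -0.0] [-0.004, -0.002, -0.002]
```

View pics/n7.png

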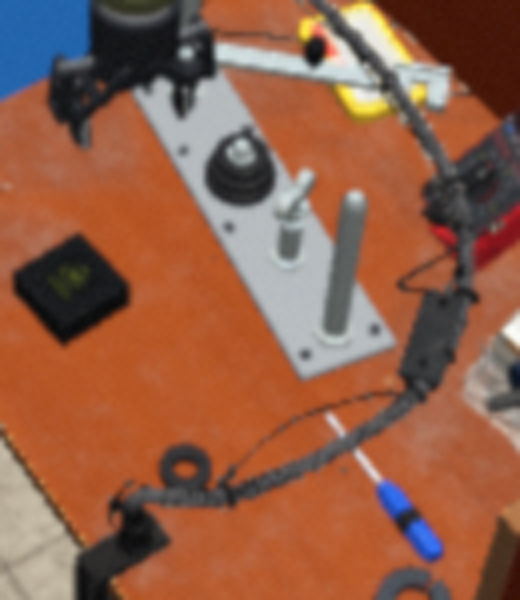

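The three stacked cores sit home at crop (240,165). core_44 is at (185,467), close to the gooseneck at (180,495). I'll check the neck's clearance.

```bash
python3 - <<'E'
import numpy as np
from h import *
s=dict(np.load("pics/scene0.npz"));t=dict(np.load("pics/top0.npz"))
for p in[(150,492),(185,495),(230,492),(290,468),(350,438)]:
    u=(230+p[0]/4,180+p[1]/4)
    for z in(0,.03,.06,.1,.15):
        X=ray(s,u,z);print(p,z,X[:2].round(3),proj(t,X).round(0))
cv2.imwrite("pics/n8.png",cv2.resize(t["image"][190:275,335:435,::-1],None,fx=6,fy=6,interpolation=cv2.INTER_CUBIC))
E
```

```text
(150, 492) 0 [ 0.337 -0.25 ] [355. 247.]
(150, 492) 0.03 [ 0.327 -0.264] [362. 250.]
(150, 492) 0.06 [ 0.316 -0.278] [369. 253.]
(150, 492) 0.1 [ 0.302 -0.297] [380. 258.]
(150, 492) 0.15 [ 0.284 -0.321] [394. 264.]
(185, 495) 0 [ 0.36  -0.268] [360. 240.]
(185, 495) 0.03 [ 0.348 -0.282] [367. 243.]
(185, 495) 0.06 [ 0.337 -0.295] [374. 247.]
(185, 495) 0.1 [ 0.323 -0.314] [385. 251.]
(185, 495) 0.15 [ 0.304 -0.337] [398. 258.]
(230, 492) 0 [ 0.392 -0.286] [365. 231.]
(230, 492) 0.03 [ 0.38  -0.299] [372. 234.]
(230, 492) 0.06 [ 0.368 -0.312] [379. 237.]
(230, 492) 0.1 [ 0.352 -0.33 ] [389. 242.]
(230, 492) 0.15 [ 0.333 -0.352] [403. 248.]
(290, 468) 0 [ 0.446 -0.295] [367. 215.]
(290, 468) 0.03 [ 0.433 -0.308] [374. 218.]
(290, 468) 0.06 [ 0.42  -0.321] [381. 221.]
(290, 468) 0.1 [ 0.403 -0.338] [391. 226.]
(290, 468) 0.15 [ 0.381 -0.36 ] [405. 232.]
(350, 438) 0 [ 0.505 -0.299] [368. 198.]
(350, 438) 0.03 [ 0.491 -0.312] [374. 201.]
(350, 438) 0.06 [ 0.477 -0.325] [381. 204.]
(350, 438) 0.1 [ 0.458 -0.343] [391. 209.]
(350, 438) 0.15 [ 0.434 -0.365] [405. 215.]
```

View pics/n8.png

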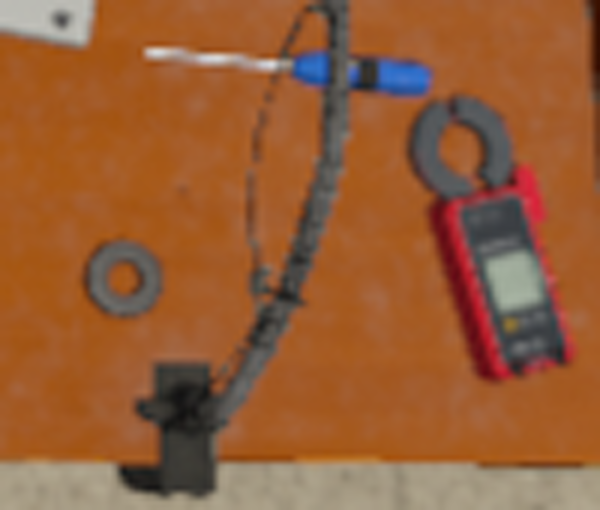

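The neck passes at about (0.345,-0.30,0.06), roughly 6 cm from core_44, and is tied at crop (290,295). I'll grip with the closing line at -0.45 rad and a reduced opening.

In the tool's units: -0.06 m is -1.2, -0.257 m is -5.14, 0.264 rad is 1.056.

```bash
python3 nudge.py '[[[-1.2, -0.3, 0], [0, 0, 0.52]], [[-2.4, -0.6, 0], [0, 0, 1.056]], [[-3.6, -0.9, 0], [0, 0, 1.056]], [[-4.8, -1.2, 0], [0, 0, 1.056]], [[-5.14, -1.22, 0], [0, 0, 1.056]], [[-5.14, -1.22, 0], [0, 0, 1.056]], [[-5.14, -1.22, 0], [0, 0, 1.056]]]' 0.065 >/dev/null
python3 - <<'E'
from h import *
from workcell import env
t=env.read_camera("top")
for r in rings(t):
    if abs(r[1]-.45)<.2 and -.3<r[2]<.45:print(r)
go((.3735,-.246),.06,-.45)
E
```

```text
(90, 0.5912, -0.0233, 63.0)
(105, 0.5926, -0.0262, 65.8)
psi -0.448 tcp [ 0.3767 -0.2456  0.1401] gap 0.0651 t 51.5 F [-0.4  0.3 -0.1] q6 1.26
-> [-0.0019, -0.0024, 0.0801] [-0.003, -0.002, 0.002]
```

```bash
python3 nudge.py '[[[-0.02, -0.04, 1], [0, 0, 0]], [[-0.02, -0.04, 1.6], [0, 0, 0]], [[-0.02, -0.04, 1.6], [0, 0, 0]], [[-0.02, -0.04, 1.6], [0, 0, 0]]]'
python3 nudge.py '[[[0, 0, 0.4], [0, 0, 0]], [[0, 0, 0.7], [0, 0, 0]], [[0, 0, 0.7], [0, 0, 0]], [[0, 0, 0.7], [0, 0, 0]]]'
python3 nudge.py '[[[0, 0, 0], [0, 0, 0]], [[0, 0, 0], [0, 0, 0]], [[0, 0, 0], [0, 0, 0]], [[0, 0, 0], [0, 0, 0]]]' 0.03 60

```

```text
clock: 52.0
tcp_pos: [0.3745, -0.2462, 0.0611]
orientation: [-0.001, 0.847, 0.532, -0.0]
wrist_force: [-0.5, -0.0, -0.2]
finger_gap: 0.0653
grip_force: 0.0
clock: 52.5
tcp_pos: [0.3744, -0.247, 0.0265]
orientation: [-0.001, 0.847, 0.532, -0.0]
wrist_force: [0.1, -0.4, 0.1]
finger_gap: 0.0649
grip_force: 0.0
clock: 53.0
tcp_pos: [0.3741, -0.2469, 0.0267]
orientation: [-0.001, 0.847, 0.532, -0.0]
wrist_force: [-2.2, 2.3, 11.1]
finger_gap: 0.0404
grip_force: 59.0
```

In the tool's units: -0.12 m is -2.4, -0.06 m is -1.2.

```bash
python3 nudge.py '[[[0, 0, -1.2], [0, 0, 0]], [[0, 0, -2.4], [0, 0, 0]], [[0, 0, -2.4], [0, 0, 0]], [[0, 0, -2.4], [0, 0, 0]]]'
python3 -c "
from h import *
go((.5909,-.0255),.14,YAW)"
```

```text
clock: 53.5
tcp_pos: [0.3737, -0.2466, 0.1453]
orientation: [-0.001, 0.847, 0.531, -0.0]
wrist_force: [-0.4, 0.2, -0.9]
finger_gap: 0.0402
grip_force: 61.6
psi -0.45 tcp [ 0.3737 -0.2466  0.1453] gap 0.0402 t 53.5 F [-0.4  0.2 -0.9] q6 1.26
-> [0.2936, 0.0994, 0.0054] [-0.002, -0.001, -0.266]
```

In the tool's units: 0.2936 m is 5.872, 0.28 m is 5.6, -0.266 rad is -1.064.

```bash
python3 nudge.py '[[[1.2, 0, -0.2], [0, 0, 0]], [[2.4, 0, -0.2], [0, 0, 0]], [[3.6, 0, -0.2], [0, 0, -0.6]], [[4.8, 0.4, -0.2], [0, 0, -1.064]], [[5.6, 1.2, -0.2], [0, 0, -1.064]], [[5.872, 1.988, -0.2], [0, 0, -1.064]], [[5.872, 1.988, 0], [0, 0, -1.064]], [[5.872, 1.988, 0], [0, 0, -1.064]]]' >/dev/null
python3 nudge.py '[[[0, 0, 0.4], [0, 0, 0]], [[0, 0, 0.8], [0, 0, 0]], [[0, 0, 0.8], [0, 0, 0]], [[0, 0, 0.8], [0, 0, 0]]]' 
python3 -c "
from h import *
go((.591,-.0255),.0742,YAW)"
```

```text
clock: 55.0
tcp_pos: [0.5903, -0.0256, 0.1058]
orientation: [-0.002, 0.769, 0.639, -0.0]
wrist_force: [0.6, 0.7, -0.1]
finger_gap: 0.0401
grip_force: 61.6
psi -0.185 tcp [ 0.5903 -0.0256  0.1058] gap 0.0401 t 55.0 F [ 0.6  0.7 -0.1] q6 1.58
-> [0.0002, 0.0008, 0.0316] [-0.003, -0.002, -0.001]
```

In the tool's units: 0.017 m is 0.34, 0.01 m is 0.2.

```bash
python3 nudge.py '[[[0, 0.012, 0.2], [0, 0, 0]], [[0, 0.012, 0.34], [0, 0, 0]], [[0, 0.012, 0.34], [0, 0, 0]]]'
python3 nudge.py '[[[0, 0, 0.04], [0, 0, 0]], [[0, 0, 0.08], [0, 0, 0]], [[0, 0, 0.08], [0, 0, 0]]]'
python3 nudge.py '[[[0, 0, 0.04], [0, 0, 0]], [[0, 0, 0.06], [0, 0, 0]], [[0, 0, 0.06], [0, 0, 0]]]'

```

```text
clock: 55.38
tcp_pos: [0.5908, -0.0254, 0.0874]
orientation: [-0.002, 0.769, 0.639, -0.001]
wrist_force: [-0.2, -0.4, 0.1]
finger_gap: 0.04
grip_force: 61.6
clock: 55.75
tcp_pos: [0.5913, -0.0255, 0.0841]
orientation: [-0.002, 0.769, 0.639, -0.0]
wrist_force: [-0.5, 0.3, -1.4]
finger_gap: 0.04
grip_force: 61.6
clock: 56.12
tcp_pos: [0.5916, -0.0251, 0.0819]
orientation: [-0.002, 0.769, 0.639, 0.0]
wrist_force: [-1.9, 2.0, 4.8]
finger_gap: 0.0403
grip_force: 62.2
```

In the tool's units: 0.003 m is 0.06, 0.001 m is 0.02.

```bash
python3 nudge.py '[[[0.006, 0, 0.02], [0, 0, 0]], [[0.006, 0, 0.06], [0, 0, 0]], [[0.006, 0, 0.06], [0, 0, 0]]]'
python3 nudge.py '[[[0.006, 0, 0.02], [0, 0, 0]], [[0.006, 0, 0.06], [0, 0, 0]], [[0.006, 0, 0.06], [0, 0, 0]]]'

```

```text
clock: 56.5
tcp_pos: [0.5912, -0.0243, 0.0778]
orientation: [-0.003, 0.769, 0.639, 0.0]
wrist_force: [-1.0, 4.7, 1.5]
finger_gap: 0.04
grip_force: 61.9
clock: 56.88
tcp_pos: [0.5912, -0.0241, 0.0747]
orientation: [-0.002, 0.769, 0.639, 0.0]
wrist_force: [-0.4, 6.1, 0.5]
finger_gap: 0.04
grip_force: 61.8
```

Sliding down; finish and release.

In the tool's units: 0.0015 m is 0.03, 0.001 m is 0.02.

```bash
python3 nudge.py '[[[0.006, 0, 0.02], [0, 0, 0]], [[0.006, 0, 0.03], [0, 0, 0]], [[0.006, 0, 0.03], [0, 0, 0]]]'
python3 nudge.py '[[[0, 0, 0], [0, 0, 0]], [[0, 0, 0], [0, 0, 0]], [[0, 0, -0.4], [0, 0, 0]], [[0, 0, -1.2], [0, 0, 0]], [[0, -1, -1.4], [0, 0, 0]], [[0, -2.2, -1.4], [0, 0, 0]], [[0, -3, -1.4], [0, 0, 0]], [[0, -3, -1.4], [0, 0, 0]]]' 0.07
python3 - <<'E'
from h import *
from workcell import env
go(POST,.14,YAW)
t=env.read_camera("top");s=env.read_camera("scene")
a=cv2.resize(t["image"][140:210,240:340,::-1],None,fx=5,fy=5,interpolation=cv2.INTER_CUBIC)
b=cv2.resize(s["image"][175:245,270:325,::-1],None,fx=5,fy=5,interpolation=cv2.INTER_CUBIC)
cv2.imwrite("pics/n9.png",np.hstack([a,b]))
E
```

```text
clock: 57.25
tcp_pos: [0.5913, -0.0241, 0.0742]
orientation: [-0.002, 0.769, 0.639, 0.0]
wrist_force: [-2.5, 4.8, 7.4]
finger_gap: 0.0404
grip_force: 62.5
clock: 58.25
tcp_pos: [0.4411, 0.003, 0.1439]
orientation: [-0.002, 0.769, 0.639, -0.001]
wrist_force: [0.1, 0.0, -0.2]
finger_gap: 0.0697
grip_force: 0.0
psi -0.184 tcp [0.4411 0.003  0.1439] gap 0.0697 t 58.25 F [ 0.1  0.  -0.2] q6 1.58
-> [-0.0001, 0.1525, 0.0031] [-0.005, -0.001, -0.0]
```

View pics/n9.png

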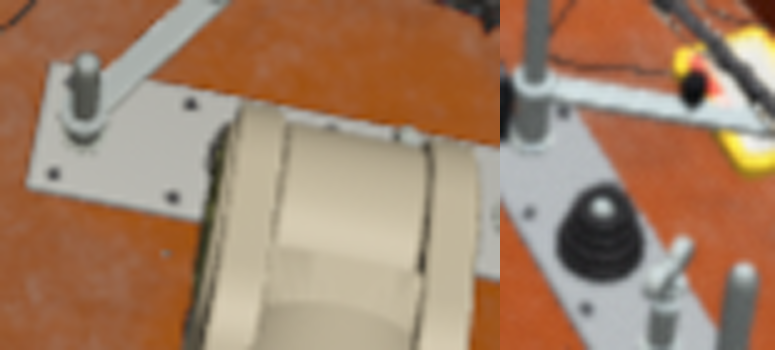

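All four cores are nested in a neat cone with the post tip showing, scene crop (602,230). Now I'll bring the bar back.

```bash
python3 -c "
from h import *
go((.6955,.008),.165,YAW)"
python3 nudge.py '[[[0, 1.2, -0.4], [0, 0, 0]], [[0, 2.4, -0.4], [0, 0, 0]], [[0.2, 3.6, -0.4], [0, 0, 0]], [[0.8, 4.8, -0.4], [0, 0, 0]], [[1.04, 5, -0.4], [0, 0, 0]], [[1.04, 5, -0.4], [0, 0, 0]], [[1.04, 5, -0.4], [0, 0, 0]]]' 0.06
python3 -c "
from h import *
go((.6955,.008),.113,YAW)"
```

```text
psi -0.184 tcp [0.4452 0.0022 0.1446] gap 0.0701 t 58.35 F [ 0.7 -0.1 -0.7] q6 1.58
-> [0.0517, 0.245, -0.0205] [-0.0, -0.001, -0.0]
clock: 59.22
tcp_pos: [0.6995, 0.0075, 0.1629]
orientation: [-0.002, 0.769, 0.639, -0.001]
wrist_force: [-0.2, -0.3, 0.8]
finger_gap: 0.0599
grip_force: 0.0
psi -0.184 tcp [0.6995 0.0075 0.1629] gap 0.0599 t 59.23 F [-0.2 -0.3  0.8] q6 1.65
-> [-0.0003, -0.0039, 0.0499] [-0.003, -0.002, -0.0]
```

```bash
python3 nudge.py '[[[0, -0.07, 0.5], [0, 0, 0]], [[0, -0.07, 1], [0, 0, 0]], [[0, -0.07, 1], [0, 0, 0]], [[0, -0.07, 1], [0, 0, 0]]]'
python3 nudge.py '[[[0, 0, 0], [0, 0, 0]], [[0, 0, 0], [0, 0, 0]], [[0, 0, 0], [0, 0, 0]], [[0, 0, 0], [0, 0, 0]]]' 0.0 30
python3 nudge.py '[[[-0.36, -0.316, 0], [0, 0, 0]], [[-0.584, -0.596, 0], [0, 0, 0]], [[-0.766, -0.908, 0], [0, 0, 0]], [[-0.896, -1.242, 0], [0, 0, 0]], [[-0.978, -1.594, 0], [0, 0, 0]], [[-1.004, -1.952, 0], [0, 0, 0]], [[-1.004, -1.952, 0], [0, 0, 0]], [[-1.004, -1.952, 0], [0, 0, 0]]]'
python3 -c "
from h import *
go((.5906,-.024),.1123,YAW)"
```

```text
clock: 59.72
tcp_pos: [0.6962, 0.0083, 0.115]
orientation: [-0.001, 0.769, 0.639, 0.0]
wrist_force: [0.0, -0.3, 0.6]
finger_gap: 0.0604
grip_force: 0.0
clock: 60.22
tcp_pos: [0.6963, 0.0089, 0.1148]
orientation: [-0.001, 0.769, 0.639, 0.0]
wrist_force: [-1.7, 1.4, 5.3]
finger_gap: 0.0205
grip_force: 29.5
clock: 61.22
tcp_pos: [0.5907, -0.0258, 0.1147]
orientation: [0.001, 0.77, 0.638, -0.002]
wrist_force: [-3.3, -9.1, 5.3]
finger_gap: 0.0207
grip_force: 31.0
psi -0.186 tcp [ 0.5907 -0.0258  0.1147] gap 0.0207 t 61.23 F [-3.3 -9.1  5.3] q6 1.58
-> [0.0017, -0.0004, 0.0024] [-0.001, 0.004, -0.002]
```

```bash
python3 nudge.py '[[[0.03, -0.03, 0], [0, 0, 0]], [[0.03, -0.05, 0], [0, 0, 0]], [[0.03, -0.05, 0], [0, 0, 0]]]'
python3 nudge.py '[[[0, 0, 0], [0, 0, 0]], [[0, 0, 0], [0, 0, 0]], [[0, 0, -1], [0, 0, 0]], [[0, 0, -2], [0, 0, 0]], [[0, 0, -2.8], [0, 0, 0]], [[0, -1, -2.8], [0, 0, 0]], [[0, -2.2, -2.8], [0, 0, 0]], [[0, -3.2, -2.8], [0, 0, 0]]]' 0.06
python3 - <<'E'
from h import *
from workcell import env
s=env.read_camera("scene");t=env.read_camera("top")
a=cv2.resize(t["image"][140:210,240:340,::-1],None,fx=5,fy=5,interpolation=cv2.INTER_CUBIC)
b=cv2.resize(s["image"][175:245,270:325,::-1],None,fx=5,fy=5,interpolation=cv2.INTER_CUBIC)
cv2.imwrite("pics/n10.png",np.hstack([a,b]))
E
```

```text
clock: 61.6
tcp_pos: [0.5902, -0.0256, 0.1147]
orientation: [0.003, 0.77, 0.638, -0.002]
wrist_force: [0.2, -14.4, 0.3]
finger_gap: 0.0206
grip_force: 30.6
clock: 62.6
tcp_pos: [0.4296, 0.009, 0.2539]
orientation: [-0.002, 0.769, 0.639, -0.0]
wrist_force: [0.3, -0.1, 1.0]
finger_gap: 0.06
grip_force: 0.0
```

View pics/n10.png

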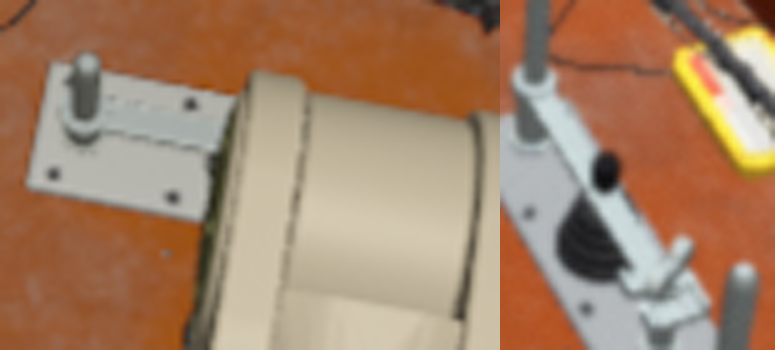

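The bar is closed over the cores with its hook round the stud, crop (660,290). The knob is at (605,172) and the wings are still raised at (675,265). Now I'll tighten.

```bash
python3 nudge.py '[[[0, 0, 0], [0, 0, 0]], [[0, 0, 0], [0, 0, 0]]]' 0.085 >/dev/null
python3 -c "
from h import *
go((.5727,-.1228),.25,YAW+.561)"
```

```text
psi -0.184 tcp [0.4331 0.008  0.2543] gap 0.0848 t 62.95 F [-0.2  0.9 -0.4] q6 1.59
-> [-0.1031, 0.1612, 0.0039] [-0.001, -0.003, -0.561]
```

```bash
python3 nudge.py '[[[-1, 0.6, 0], [0, 0, -0.6]], [[-2, 1.2, 0], [0, 0, -1.2]], [[-2.06, 2.4, 0], [0, 0, -1.8]], [[-2.06, 3.22, 0], [0, 0, -2.244]], [[-2.06, 3.22, 0], [0, 0, -2.244]], [[-2.06, 3.22, 0], [0, 0, -2.244]], [[-2.06, 3.22, 0], [0, 0, -2.244]]]' >/dev/null
python3 nudge.py '[[[0, 0, 1], [0, 0, 0]], [[0, 0, 2], [0, 0, 0]], [[0, 0, 2], [0, 0, 0]], [[0, 0, 2], [0, 0, 0]]]' >/dev/null
python3 -c "
from h import *
go((.5727,-.1228),.111,YAW+.561)"
```

```text
psi 0.377 tcp [ 0.5715 -0.1225  0.1557] gap 0.085 t 64.33 F [ 1.4 -0.4  0.8] q6 0.84
-> [-0.0008, 0.0009, 0.0447] [0.001, -0.002, -0.0]
```

In the tool's units: 0.044 m is 0.88, 0.025 m is 0.5.

```bash
python3 nudge.py '[[[-0.016, 0.018, 0.5], [0, 0, 0]], [[-0.016, 0.018, 0.88], [0, 0, 0]], [[-0.016, 0.018, 0.88], [0, 0, 0]], [[-0.016, 0.018, 0.88], [0, 0, 0]]]'
python3 nudge.py '[[[0, 0, 0], [0, 0, 0]], [[0, 0, 0], [0, 0, 0]], [[0, 0, 0], [0, 0, 0]], [[0, 0, 0], [0, 0, 0]]]' 0.04 50
python3 nudge.py '[[[0, 0, 0], [0, 0, 0.72]], [[0, 0, 0.01], [0, 0, 1.44]], [[0, 0, 0.01], [0, 0, 2.16]], [[0, 0, 0.02], [0, 0, 2.88]], [[0, 0, 0.02], [0, 0, 3.6]], [[0, 0, 0.03], [0, 0, 4.32]], [[0, 0, 0.03], [0, 0, 5.04]], [[0, 0, 0.04], [0, 0, 5.52]]]'
python3 nudge.py '[[[0, 0, 0], [0, 0, 0]], [[0, 0, 0], [0, 0, 0]]]'
python3 -c "
from h import *
go((.5727,-.1228),.11,YAW)"
```

```text
clock: 64.82
tcp_pos: [0.5734, -0.1231, 0.112]
orientation: [0.0, 0.562, 0.827, 0.001]
wrist_force: [-0.1, -0.4, 1.2]
finger_gap: 0.0851
grip_force: 0.0
clock: 65.32
tcp_pos: [0.5726, -0.1229, 0.1111]
orientation: [-0.001, 0.562, 0.827, 0.001]
wrist_force: [-1.2, 0.1, 6.4]
finger_gap: 0.0536
grip_force: 51.2
clock: 66.32
tcp_pos: [0.5723, -0.1228, 0.1092]
orientation: [-0.001, 0.961, 0.278, -0.0]
wrist_force: [-3.3, 1.0, 9.6]
finger_gap: 0.0535
grip_force: 51.6
clock: 66.58
tcp_pos: [0.5724, -0.1228, 0.1093]
orientation: [-0.001, 0.96, 0.28, -0.0]
wrist_force: [-2.1, -0.0, 8.9]
finger_gap: 0.0538
grip_force: 51.6
psi -1.003 tcp [ 0.5724 -0.1228  0.1093] gap 0.0538 t 66.58 F [-2.1 -0.   8.9] q6 2.22
-> [0.0003, 0.0002, -0.0007] [-0.002, -0.001, -0.819]
```

In the tool's units: -0.05 m is -1, -0.02 m is -0.4.

```bash
python3 nudge.py '[[[0, 0, 0], [0, 0, 0]], [[0, 0, 0], [0, 0, 0]], [[0, 0, -0.4], [0, 0, 0]], [[0, 0, -1], [0, 0, 0]], [[0, 0, -1], [0, 0, 0]]]' 0.085 >/dev/null
python3 nudge.py '[[[0, 0, 0], [0, 0, -6.28]], [[0, 0, 0], [0, 0, -6.28]], [[0, 0, 0], [0, 0, -6.28]], [[0, 0, 0], [0, 0, -6.28]], [[0, 0, 0], [0, 0, -6.28]], [[0, 0, 0], [0, 0, -6.28]], [[0, 0, 0], [0, 0, -6.28]], [[0, 0, 0], [0, 0, -6.28]]]' 0.05 >/dev/null
python3 nudge.py '[[[0, 0, 0.4], [0, 0, -0.28]], [[0, 0, 0.98], [0, 0, -0.28]], [[0, 0, 0.98], [0, 0, -0.28]], [[0, 0, 0.98], [0, 0, -0.28]]]'
python3 nudge.py '[[[0, 0, 0], [0, 0, 0]], [[0, 0, 0], [0, 0, 0]], [[0, 0, 0], [0, 0, 0]], [[0, 0, 0], [0, 0, 0]]]' 0.0 50
python3 nudge.py '[[[0, 0, 0], [0, 0, 0.72]], [[0, 0, 0.01], [0, 0, 1.44]], [[0, 0, 0.01], [0, 0, 2.16]], [[0, 0, 0.02], [0, 0, 2.88]], [[0, 0, 0.02], [0, 0, 3.6]], [[0, 0, 0.03], [0, 0, 4.32]], [[0, 0, 0.03], [0, 0, 5.04]], [[0, 0, 0.04], [0, 0, 5.76]]]'
python3 nudge.py '[[[0, 0, 0], [0, 0, 0.48]], [[0, 0, 0], [0, 0, 0.48]], [[0, 0, 0], [0, 0, 0.48]]]'
python3 -c "
from h import *
go((.5727,-.1228),.108,YAW)"
```

```text
clock: 68.7
tcp_pos: [0.572, -0.1227, 0.1086]
orientation: [-0.002, 0.481, 0.877, 0.001]
wrist_force: [0.6, 1.0, 0.8]
finger_gap: 0.0498
grip_force: 0.0
clock: 69.2
tcp_pos: [0.5727, -0.1229, 0.1098]
orientation: [-0.0, 0.481, 0.877, 0.001]
wrist_force: [-0.6, 0.3, 6.4]
finger_gap: 0.0106
grip_force: 52.3
clock: 70.2
tcp_pos: [0.5723, -0.1228, 0.1079]
orientation: [-0.001, 0.941, 0.339, -0.0]
wrist_force: [-2.2, 0.1, 9.7]
finger_gap: 0.0106
grip_force: 52.9
clock: 70.58
tcp_pos: [0.5723, -0.1228, 0.1078]
orientation: [-0.001, 0.959, 0.285, -0.0]
wrist_force: [-0.8, 1.2, 6.9]
finger_gap: 0.011
grip_force: 52.6
psi -0.993 tcp [ 0.5723 -0.1228  0.1078] gap 0.011 t 70.58 F [-0.8  1.2  6.9] q6 2.21
-> [0.0004, 0.0002, -0.0002] [-0.002, -0.001, -0.809]
```

```bash
python3 nudge.py '[[[0, 0, 0], [0, 0, 0]], [[0, 0, 0], [0, 0, 0]], [[0, 0, -0.4], [0, 0, 0]], [[0, 0, -1], [0, 0, 0]], [[0, 0, -1], [0, 0, 0]]]' 0.085 >/dev/null
python3 nudge.py '[[[0, 0, 0], [0, 0, -6.28]], [[0, 0, 0], [0, 0, -6.28]], [[0, 0, 0], [0, 0, -6.28]], [[0, 0, 0], [0, 0, -6.28]], [[0, 0, 0], [0, 0, -6.28]], [[0, 0, 0], [0, 0, -6.28]], [[0, 0, 0], [0, 0, -6.28]], [[0, 0, 0], [0, 0, -6.28]]]' >/dev/null
python3 nudge.py '[[[0, 0, 0.4], [0, 0, -0.28]], [[0, 0, 1], [0, 0, -0.28]], [[0, 0, 1], [0, 0, -0.28]], [[0, 0, 1], [0, 0, -0.28]]]'
python3 nudge.py '[[[0, 0, 0], [0, 0, 0]], [[0, 0, 0], [0, 0, 0]], [[0, 0, 0], [0, 0, 0]], [[0, 0, 0], [0, 0, 0]]]' 0.04 50
python3 nudge.py '[[[0, 0, 0], [0, 0, 0.72]], [[0, 0, 0.01], [0, 0, 1.44]], [[0, 0, 0.01], [0, 0, 2.16]], [[0, 0, 0.02], [0, 0, 2.72]], [[0, 0, 0.02], [0, 0, 2.72]]]'
python3 -c "
from h import *
from workcell import env
go((.5727,-.1228),.108,YAW);print(env.get_state()['ft_torque'])"
python3 nudge.py '[[[0, 0, 0], [0, 0, 0.4]], [[0, 0, 0], [0, 0, 0.48]], [[0, 0, 0], [0, 0, 0.48]]]'
python3 -c "
from h import *
from workcell import env
go((.5727,-.1228),.108,YAW);print(env.get_state()['ft_torque'])"
```

```text
clock: 72.7
tcp_pos: [0.5719, -0.1226, 0.1066]
orientation: [-0.002, 0.477, 0.879, 0.001]
wrist_force: [0.0, 0.0, 0.0]
finger_gap: 0.085
grip_force: 0.0
clock: 73.2
tcp_pos: [0.5727, -0.1229, 0.1081]
orientation: [-0.0, 0.477, 0.879, 0.001]
wrist_force: [-1.8, -0.2, 6.4]
finger_gap: 0.0538
grip_force: 51.6
clock: 73.82
tcp_pos: [0.5725, -0.1229, 0.1072]
orientation: [-0.001, 0.743, 0.669, 0.0]
wrist_force: [-1.9, 0.4, 6.8]
finger_gap: 0.0532
grip_force: 51.6
psi -0.104 tcp [ 0.5725 -0.1229  0.1072] gap 0.0532 t 73.83 F [-1.9  0.4  6.8] q6 1.33
-> [0.0001, 0.0001, -0.0008] [-0.0, -0.001, 0.08]
[ 0.03432577  0.40258224 -0.12122561]
clock: 74.2
tcp_pos: [0.5725, -0.1229, 0.1071]
orientation: [-0.001, 0.781, 0.625, 0.0]
wrist_force: [-1.8, -0.7, 6.7]
finger_gap: 0.0534
grip_force: 51.6
psi -0.221 tcp [ 0.5725 -0.1229  0.1071] gap 0.0534 t 74.2 F [-1.8 -0.7  6.7] q6 1.44
-> [0.0001, 0.0002, -0.0009] [-0.001, -0.001, -0.037]
[-0.04954981  0.39602215  0.83878199]
```

Stop reached (torque up to 0.84 N m). Release, retreat, check.

In the tool's units: -0.12 m is -2.4, -0.18 m is -3.6.

```bash
python3 nudge.py '[[[0, 0, 0], [0, 0, 0]], [[0, 0, 0], [0, 0, 0]], [[0, 0, -1], [0, 0, 0]], [[0, 0, -2], [0, 0, 0]], [[0, 0, -3], [0, 0, 0]], [[0, -1.2, -3], [0, 0, 0]], [[0, -2.4, -3], [0, 0, 0]], [[0, -3.6, -3], [0, 0, 0]]]' 0.085
python3 nudge.py '[[[1.2, 0, 0], [0, 0, 0]], [[2.4, 0, 0], [0, 0, 0]], [[3.6, 0, 0], [0, 0, 0]], [[4.8, 0, 0], [0, 0, 0]], [[6, 0, 0], [0, 0, 0]], [[6, 0, 0], [0, 0, 0]], [[6, 0, 0], [0, 0, 0]]]'
python3 - <<'E'
from h import *
from workcell import env
s=env.read_camera("scene");t=env.read_camera("top")
a=cv2.resize(t["image"][140:210,240:360,::-1],None,fx=4,fy=5,interpolation=cv2.INTER_CUBIC)
b=cv2.resize(s["image"][175:245,270:325,::-1],None,fx=5,fy=5,interpolation=cv2.INTER_CUBIC)
cv2.imwrite("pics/n11.png",np.hstack([a,b]))
E
```

```text
clock: 75.2
tcp_pos: [0.3951, -0.0828, 0.2558]
orientation: [-0.002, 0.781, 0.624, -0.0]
wrist_force: [-0.0, -0.3, 1.4]
finger_gap: 0.0847
grip_force: 0.0
clock: 76.08
tcp_pos: [0.4627, 0.2094, 0.2561]
orientation: [-0.002, 0.781, 0.624, -0.001]
wrist_force: [0.4, 0.2, -0.6]
finger_gap: 0.0853
grip_force: 0.0
```

View pics/n11.png

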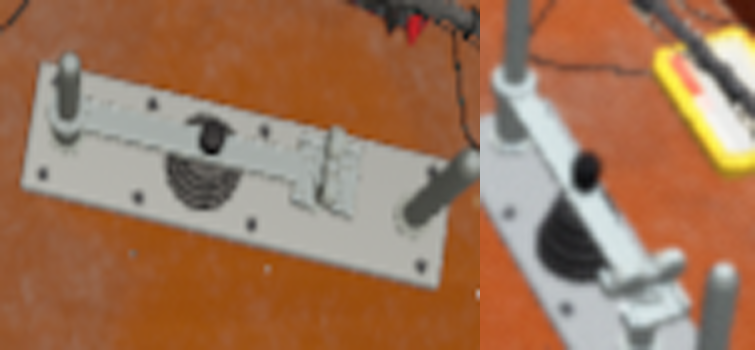

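The bar is closed, the cores are stacked, and the wings at scene crop (645,268) are down across the bar as they were at the start. Handing in.

```bash
python3 -c "
from workcell import env
print(env.hand_in())"
```

```text
the job is handed in; nothing more can be done
None
```

The job is handed in: all four cores are home on their steps, the keeper bar is closed with its hook round the stud, and the wing nut is tight against its stop; the hand-in call returned no verdict.

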